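# Finish the crosswise slat stand for cooling candles

## Robot

A 6-joint arm with a two-finger parallel gripper is mounted at the origin on the work surface. World frame = base frame: x ahead of the robot, y to its left, z up, the work surface at z = 0. Lengths are in m, angles in rad, forces in N, time in s.
With the tool pointing down it reaches from about 0.3 to 0.775 m from the base axis. Payload 14.6 kg.
Tool frame: the origin (TCP) lies at the very end of the fingers, on their centre line; the grasp point (between the pads) lies 19 mm behind it; z points along the fingers, y is the line along which they close (so a half turn about z gives the same grasp; the last joint's range is limited). The gripper opens to 94 mm and grips with 3 to 60 N. Pads are 16 mm wide; open, the fingers measure 119 mm over their backs; the gripper's body (75 mm by 177 mm) begins 78 mm behind the grasp point.
Start: joints at [1.244, 0.3, 1.521, -0, 1.321, -0.067], TCP at [0.141, 0.532, 0.181] pointing down, gripper open.
Joint ranges: [-3.03, 3.03], [-0.79, 2.21], [0.23, 2.52], [-1.04, 4.18], [0, 3.07], [-2.55, 2.55]. Speed limits (rad/s): [2.22, 2.22, 2.57, 3.14, 3.14, 3.14].

## Interface

Orientations are given as [roll, pitch, yaw] about the fixed x, y, z axes, in that order (R = Rz(yaw) Ry(pitch) Rx(roll)).
In Python, from station import ctrl gives the robot as it stands. The module is installed in compiled form; this text tells all that it offers.
- The arm moves only by the tool step_arm, never from a script. Its argument "deltas" is a list of rows, each an object with "dp": the shift along the tool's x, y, z scaled (see below), a list of three; "twist": the turn about the tool's z scaled (see below). In form: [{"dp": [tx, ty, tz], "twist": twist}, ...]. A call has 1 to 12 rows; each row shifts and turns the commanded pose from where the row before left it, along the tool's axes as they then stand; what a row does not reach is not made up. The controller multiplies each number of a shift by 0.04 m and each number of a turn by 4 degrees. A row lasts 1/10 s, in which the tool goes at most 50 mm and 8.59 degrees, less where a joint would pass 70% of its speed; a pose out of reach is approached as far as the arm can. A call with a number of a shift or a turn outside -1 to 1 is refused whole. A call with a gripper value outside its range is refused whole. "gripper" is the opening, from -1 (shut) to 1 (fully open), set as the call begins (left out, the last holds). The fingers move at their own pace and stop on an object; "squeeze" is the grip in N (left out, the last holds). Time passes only in rows, so rows that do not move let the fingers close. It gives the time, the measured TCP pose, the force, the opening and the grip force at its end, in the units of the state.
- ctrl.get_obs(): the state, without advancing time (a new reading comes with each control period).
- ctrl.camera(name): name is "scene" or "top" or "wrist"; returns (picture, depth): 480x640x3 uint8, red, green, blue; 480x640 float32, m along the optical axis (not along the pixel's ray), 0 where there is no reading.
- ctrl.get_calibration(name): a dict with "fx", "fy", "cx", "cy" (pixels), "world_to_cam" (4x4, takes a point from world to camera coordinates); the wrist camera has in their place "hand_eye" (4x4, takes a point from camera to tool coordinates, whose origin is the TCP and whose axes are the flange's). Camera axes: x right, y down, z forward; pixel columns grow to the right and rows downward; lengths in m; the calibration is good to about 2 mm. The wrist camera is an equidistant fisheye: a pixel r from the principal point sees the ray r / f radians off the axis. A picture is of the moment at which its call begins: read the wrist's pose just before it. get_calibration takes no time and is no camera call.
- ctrl.hand_in(): hands the job in; it is judged then, once.
Trained networks look in the newest picture that a camera, given by its name, has taken for a name from the list of things; names that differ only in an ending like _2 or _b are one class to them, and where a whole thing is asked for, a point or a joint stands for the part that bears it (a point fixed in the world has none). Each returns a list of dicts, best first, with "conf" (0 to 1); they miss things now and then, are a little off and sometimes report something else, mostly with a low value. They report only what shows in the picture. A call takes as long as a camera call. They do not tell look-alikes from the thing itself.
- ctrl.spot_in(camera, label): "rect" ([left, top, right, bottom] as shares, 0 to 1, of the picture: columns of its width, rows of its height, round what is visible of it).
- ctrl.cut_out(camera, label): "pixels" (480x640 bool, what is visible of it) and "rect" ([left, top, right, bottom] as shares, 0 to 1, of the picture: columns of its width, rows of its height, round what is visible of it).
The state is a dict: "time_s": time; "qpos": joint angles; "joint_vel": joint speeds; "tau": joint torques, N m; "ee_pos": TCP position; "eef_rot": TCP orientation; "force": force on the tool from outside, world axes, zero at the start; "moment": the same for the moment, N m; "grip_width": finger opening in m; "grip_force": force on a finger pad.
Only numpy, scipy, OpenCV 4.12 (cv2) and the standard library are available. Lean on these libraries where they do the work, as an engineer would, in place of code of your own. Each camera call takes 0.05 s, during which the arm holds its last target. There are 200 camera calls.

## Task

Finish the cooling stand on the riser with the three slats from the sloping rack, whose covered pockets let them out only up along the slope: first lay one slat parallel to the single slat already there, at the empty end of the rails, to complete the second layer, then lay the other two crosswise on top, each straight above one of the rails. All slats must lie flat, square and centred on the layer beneath; leave the jars and the other things on the table where they are.

Things in the scene. Friction and masses are not known exactly. Their poses are not given: they have to be found in the camera images.
- riser: fixed plywood board 200 x 200 x 12 mm on the table with two dark rails fixed on top (the first layer), each 160 mm long (along x), 28 wide, 20 high, centre lines at y = +50 and -50 mm, tops 32 mm above the table. Origin: centre of the board's underside. Second-layer slats lie along y at x = -50 (slat_0, there already) and x = +50 mm; third-layer slats lie along x at y = +50 and -50 mm
- gap (a point): on the riser: where the centre of the missing second-layer slat belongs (riser x = +50, y = 0, 39 mm above the table); axes as the riser's
- top_a (a point): on the riser: where the centre of one third-layer slat belongs (riser x = 0, y = +50, 53 mm above the table); axes as the riser's
- top_b (a point): on the riser: where the centre of the other third-layer slat belongs (riser x = 0, y = -50, 53 mm above the table); axes as the riser's
- rack: fixed blue sloping rack, 232 mm wide (y), 160 deep. Origin: centre of its underside; x level, towards the uphill side. Three slats lie on it wide face up at y = -84, 0, +84 mm, sloping 35 degrees up towards +x, centres 107 mm above the table. They rest on a low bar and a bar 138 to 152 mm up from the end stop; fingers may reach 15 mm below them in between
- pocket (a point): mouth of the middle slat's pocket, on the slat's line, 26 mm up the slope from the end stop; the others are 84 mm to either side. Each pocket holds a slat's lowest 26 mm, is 33 mm wide and 19 mm deep and has a 7 mm thick cover, so a slat must slide at least 28 mm up along the slope before it can be lifted off. Axes as the rack's
- slat_0: light wooden slat, 160 x 28 x 14 mm, about 45 g; origin at its centre, x along its 160 mm length, y across its 28 mm width, z through its 14 mm thickness. It already lies across the riser's rails as half of the second layer, at the riser's x = -50 mm side
- slat_1: light wooden slat, 160 x 28 x 14 mm, about 45 g; origin at its centre, x along its 160 mm length, y across its 28 mm width, z through its 14 mm thickness. It starts in the sloping rack, x pointing up the slope, z out of the slope; all three rack slats are alike
- slat_2: light wooden slat, 160 x 28 x 14 mm, about 45 g; origin at its centre, x along its 160 mm length, y across its 28 mm width, z through its 14 mm thickness. It starts in the sloping rack, x pointing up the slope, z out of the slope; all three rack slats are alike
- slat_3: light wooden slat, 160 x 28 x 14 mm, about 45 g; origin at its centre, x along its 160 mm length, y across its 28 mm width, z through its 14 mm thickness. It starts in the sloping rack, x pointing up the slope, z out of the slope; all three rack slats are alike
- jar_wide: closed amber glass jar with black lid and paper label, 72 mm across, 75 mm tall, standing near the middle between rack and riser, loose; to be left alone. Origin: centre of its underside
- jar_slim: closed amber glass jar with black lid, 52 mm across, 85 mm tall, standing between rack and riser, loose; to be left alone. Origin: centre of its underside
- jar_back: closed amber glass jar with black lid, 68 mm across, 80 mm tall, standing further back, loose; to be left alone. Origin: centre of its underside
- tin: round aluminium tin, 60 mm across, 35 mm tall, near the robot, loose; to be left alone. Origin: centre of its underside
- jar_lid: black jar lid lying flat, 72 mm across, 14 mm thick, near the robot, loose; to be left alone. Origin: centre of its underside
- thermometer: yellow and black pistol-shaped thermometer lying on its side, about 125 x 125 x 40 mm, at the back, loose; to be left alone. Origin: centre of its underside
Not all that is in view belongs to the job. What is shaped like the slat_1 but red is not meant.

How it is judged:
By the outcome, as a careful person would: the job done as asked, in the order asked, and still so for the second after the job is handed in, with the robot touching nothing.
It also fails if it takes over 70 s, if anything falls off the work surface, if the arm or the gripper's body presses on something with over 40 N, if the wrist force passes 120 N, or if a joint passes its speed limit or range.

## Working session

There is one attempt and no reset: what is moved stays moved. The work goes in short steps, Python scripts to look and compute and a tool call to move; the robot and the scene stay as the last step left them, time stands still between calls to the robot, and variables do not carry over. Pictures are saved under pics/ and viewed, at most 10 in all, crops included, and the job is handed in when it is done.

Besides the shell and the picture viewer there is one more tool, called after "Request:" as a command line: name --argument value ..., lists and objects as JSON in quotes. step_arm: Moves the arm, as the interface text tells. Its arguments: {"type":"object","properties":{"deltas":{"type":"array"},"gripper":{"type":"number"},"squeeze":{"type":"number"}},"required":["deltas"]}

```bash
mkdir -p pics
cat > h.py <<'E'
import numpy as np, cv2
from station import ctrl
from scipy.spatial.transform import Rotation as R
def pts(cam,d,mask=None):
    c=ctrl.get_calibration(cam); v,u=np.nonzero((d>0)&(mask if mask is not None else True)); z=d[v,u]
    P=np.stack([(u-c["cx"])/c["fx"]*z,(v-c["cy"])/c["fy"]*z,z],1)
    T=np.linalg.inv(c["world_to_cam"]); return P@T[:3,:3].T+T[:3,3],u,v
E
python3 - <<'E'
from h import *
np.set_printoptions(precision=4,suppress=True)
o=ctrl.get_obs(); print({k:np.round(v,4) for k,v in o.items()})
for cam in("top","scene"):
    im,d=ctrl.camera(cam); cv2.imwrite(f"pics/{cam}0.png",im[:,:,::-1]); np.savez(f"{cam}0.npz",im=im,d=d)
    c=ctrl.get_calibration(cam); T=np.linalg.inv(c["world_to_cam"]); print(cam,c["fx"],T)
    for l in("riser","rack","slat_1","jar_wide","jar_slim","jar_back","tin","jar_lid","thermometer"):
        for r in ctrl.cut_out(cam,l)[:5]:
            m=r["pixels"]; P,_,_=pts(cam,d,m); re=np.array(r["rect"])*[640,480,640,480]
            print(l,round(r["conf"],2),re.astype(int),m.sum(),"med",np.median(P,0) if len(P) else None, "lo",np.percentile(P,2,0),"hi",np.percentile(P,98,0))
E
```

```text
{'time_s': np.float64(0.0), 'qpos': array([ 1.2444,  0.3005,  1.5216,  0.    ,  1.3207, -0.0666]), 'joint_vel': array([ 0.0008,  0.    , -0.    ,  0.0009, -0.0014,  0.0014]), 'tau': array([  0.0012, -53.1814, -35.2732,   0.0709,   0.0245,  -0.0001]), 'ee_pos': array([0.1412, 0.5313, 0.18  ]), 'eef_rot': array([-3.1404, -0.0001,  2.8818]), 'force': array([-0.0212,  0.2962, -0.6725]), 'moment': array([-0.0231, -0.0411,  0.0311]), 'grip_force': np.float64(0.0), 'grip_width': np.float64(0.0942)}
top 518.6887268398109 [[-0.0178 -0.998   0.0603  0.436 ]
 [-0.9998  0.018   0.002  -0.0896]
 [-0.003  -0.0603 -0.9982  1.5796]
 [ 0.      0.      0.      1.    ]]
riser 0.76 [181 202 256 271] 3843 med [0.5643 0.2056 0.0137] lo [0.4558 0.1083 0.0048] hi [0.652  0.3051 0.0364]
rack 0.93 [336 192 425 265] 3111 med [ 0.55   -0.261   0.0699] lo [ 0.4695 -0.3805  0.0026] hi [ 0.642  -0.1535  0.1424]
rack 0.37 [345 211 363 251] 382 med [ 0.5533 -0.1795  0.1196] lo [ 0.5009 -0.2002  0.0828] hi [ 0.6053 -0.1611  0.1584]
rack 0.19 [244 289 262 310] 349 med [0.3603 0.1045 0.0348] lo [0.3332 0.0774 0.0029] h
[... 2837 characters left out ...]
 [386 225 405 246] 359 med [0.3727 0.1039 0.0353] lo [0.3363 0.0755 0.0075] hi [0.3903 0.13   0.0404]
tin 0.86 [385 227 404 247] 369 med [0.3727 0.1051 0.0349] lo [0.3268 0.076  0.003 ] hi [0.3903 0.13   0.0404]
tin 0.62 [237 218 259 229] 141 med [ 0.6025 -0.2538  0.142 ] lo [ 0.5259 -0.2767  0.0893] hi [ 0.6327 -0.2386  0.1599]
jar_lid 0.55 [317 212 339 228] 331 med [ 0.3731 -0.1103  0.0155] lo [ 0.3363 -0.1425  0.0057] hi [ 0.4021 -0.0784  0.0204]
thermometer 0.65 [235 293 280 350] 1404 med [ 0.7781 -0.1053  0.0345] lo [ 0.7398 -0.1955  0.0016] hi [ 0.8648 -0.0787  0.0443]
thermometer 0.62 [359 262 456 341] 3896 med [0.5863 0.2073 0.0141] lo [0.4881 0.1053 0.0069] hi [0.6571 0.3014 0.036 ]
```

View pics/top0.png

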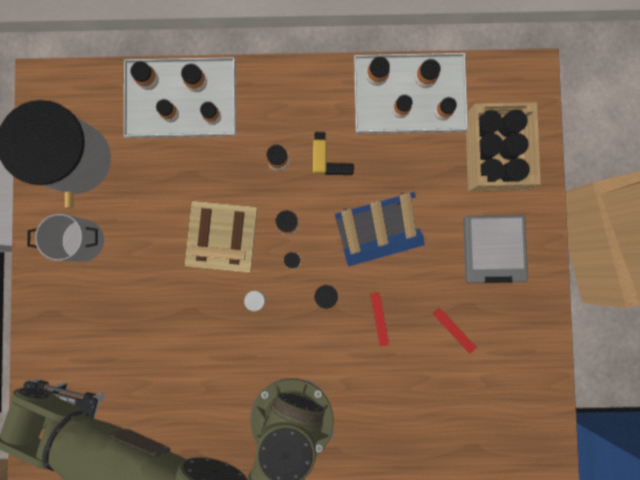

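View pics/scene0.png

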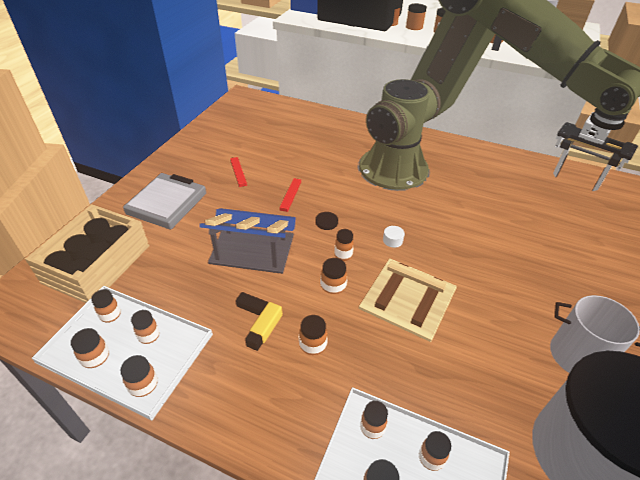

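```bash
cat >> h.py <<'E'
def slatfit(P):
    """pose of slat top-face points: centre (bbox mid along axes), yaw, pitch"""
    c=P.mean(0); 
    for _ in range(3):
        u,s,v=np.linalg.svd(P-c,full_matrices=False); n=v[2]*np.sign(v[2][2])
        k=abs((P-c)@n)<.004; P=P[k]; c=P.mean(0)
    a=v[0]; a=a*np.sign(a[0]) if abs(a[0])>.5 else a*np.sign(a[1]); b=np.cross(n,a)
    mid=c+sum(e*(np.percentile((P-c)@e,2)+np.percentile((P-c)@e,98))/2 for e in(a,b))
    L=[np.ptp(np.percentile((P-c)@e,[2,98])) for e in(a,b)]
    return mid,a,n,L
def plan(o,pos,yaw,n=None,zfirst=0):
    """rows from obs pose to pos,yaw (tool stays down), 4deg,40mm per row limits"""
    p=np.array(o["ee_pos"],float); y0=o["eef_rot"][2]; 
    dyaw=(yaw-y0); d=np.array(pos)-p
    def frame(y): return np.array([[np.cos(y),np.sin(y),0],[np.sin(y),-np.cos(y),0],[0,0,-1.]])
    m=n or int(np.ceil(max(abs(np.degrees(dyaw))/4,np.abs(d).max()/.028,1)))
    rows=[]; cp=p.copy(); cy=y0
    for i in range(m):
        t=p+d*(i+1)/m; dp=np.round(frame(cy).T@(t-cp)/.04,2); tw=round(-np.degrees(y0+dyaw*(i+1)/m-cy)/4,2)
        cp=cp+frame(cy)@dp*.04; cy-=np.radians(4*tw)
        rows.append((dp.tolist(),tw))
    import json
    print(m,json.dumps([{"dp":[x+0 for x in r],"twist":t} for r,t in rows]).replace(" ",""))
    print("end",cp.round(4),round(cy,4))
E
python3 - <<'E'
from h import *
np.set_printoptions(precision=4,suppress=True)
c=ctrl.get_calibration("wrist"); print({k:np.round(v,4) for k,v in c.items()})
for cam in("top","scene"):
    f=np.load(cam+"0.npz"); im,d=f["im"],f["d"]; hsv=cv2.cvtColor(im,cv2.COLOR_RGB2HSV)
    P,u,v=pts(cam,d); C=hsv[v,u]
    k=(P[:,0]>.45)&(P[:,0]<.68)&(P[:,1]>-.4)&(P[:,1]<-.13)&(P[:,2]>.075)&(C[:,0]<30)&(C[:,1]>50)&(C[:,2]>110)
    Q=P[k]; print(cam,len(Q)); w=np.zeros(d.shape,np.uint8); w[v[k],u[k]]=1
    nl,lab=cv2.connectedComponents(w)
    for i in range(1,nl):
        q=P[k][lab[v[k],u[k]]==i]
        if len(q)<60: continue
        mid,a,n,L=slatfit(q); print(len(q),mid,"yaw",np.arctan2(a[1],a[0]),"pitch",np.degrees(np.arcsin(a[2])),n,L)
    k=(P[:,0]>.42)&(P[:,0]<.7)&(P[:,1]>.07)&(P[:,1]<.34)
    for nm,lo,hi in(("board",.006,.019),("rail",.028,.0385),("slat",.040,.055)):
        q=P[k&(P[:,2]>lo)&(P[:,2]<hi)]; r=cv2.minAreaRect((q[:,:2]*1000).astype(np.float32)); print(nm,len(q),np.round(r[0],1),np.round(r[1],1),round(r[2],2),np.median(q[:,2]))
E
```

```text
{'fx': np.float64(371.6483), 'fy': np.float64(371.6483), 'cx': np.float64(321.5128), 'cy': np.float64(241.8516), 'hand_eye': array([[ 0.0011, -0.9664, -0.2569,  0.0733],
       [ 1.    ,  0.0009,  0.0008, -0.0005],
       [-0.0006, -0.2569,  0.9664, -0.2038],
       [ 0.    ,  0.    ,  0.    ,  1.    ]])}
top 1333
460 [ 0.5942 -0.3441  0.1194] yaw 0.23120549934388426 pitch 34.29581883612071 [-0.5562 -0.0947  0.8256] [np.float64(0.13331178469194072), np.float64(0.026760836327047573)]
440 [ 0.5733 -0.2616  0.12  ] yaw 0.2536129407732641 pitch 34.948673763281484 [-0.5606 -0.1196  0.8194] [np.float64(0.1323837301926919), np.float64(0.026505583198919117)]
429 [ 0.5517 -0.1805  0.12  ] yaw 0.2499454901953735 pitch 34.64393656288894 [-0.5527 -0.1332  0.8227] [np.float64(0.1341666543995137), np.float64(0.026251994674062775)]
board 2938 [560.6 204.5] [266.3 278.2] 89.96 0.012131641271195814
rail 732 [552.8 198.5] [147.1 159.6] 83.6 0.03227257985775189
slat 506 [523.9 203. ] [159.7  96.5] 73.22 0.04648688471829576
scene 584
202 [ 0.5923 -0.3451  0.1186] yaw 0.21611951065142673 pitch 33.44880927953039 [-0.574   0.118   0.8103] [np.float64(0.14195924744234573), np.float64(0.028344044114122988)]
183 [ 0.5705 -0.2635  0.1186] yaw 0.22425561415536746 pitch 33.1601328655251 [-0.569   0.0948  0.8168] [np.float64(0.14480265370954), np.float64(0.027151363250845696)]
176 [ 0.549  -0.1834  0.1183] yaw 0.22402520351491723 pitch 33.543526350284054 [-0.5725  0.0762  0.8164] [np.float64(0.14562184882469176), np.float64(0.027161887150746036)]
board 3019 [562.4 205.4] [258.3 262.3] 87.22 0.013372536923363043
rail 890 [553.9 201.9] [156.3 164.3] 83.95 0.03343915260319641
slat 575 [504.1 206. ] [160.8  33.7] 83.73 0.04719329923273485
```

```bash
python3 -c "
from h import *
plan(ctrl.get_obs(),[.56,.205,.25],1.46,24)"
```

```text
24 [{"dp":[-0.51,-0.22,-0.07],"twist":0.85},{"dp":[-0.52,-0.18,-0.07],"twist":0.85},{"dp":[-0.53,-0.16,-0.08],"twist":0.85},{"dp":[-0.54,-0.12,-0.07],"twist":0.84},{"dp":[-0.55,-0.09,-0.07],"twist":0.85},{"dp":[-0.55,-0.06,-0.07],"twist":0.85},{"dp":[-0.55,-0.03,-0.08],"twist":0.85},{"dp":[-0.55,0.01,-0.07],"twist":0.85},{"dp":[-0.55,0.04,-0.07],"twist":0.85},{"dp":[-0.55,0.07,-0.07],"twist":0.85},{"dp":[-0.54,0.11,-0.08],"twist":0.84},{"dp":[-0.54,0.13,-0.07],"twist":0.85},{"dp":[-0.53,0.17,-0.07],"twist":0.85},{"dp":[-0.51,0.2,-0.07],"twist":0.85},{"dp":[-0.51,0.23,-0.08],"twist":0.85},{"dp":[-0.49,0.26,-0.07],"twist":0.85},{"dp":[-0.47,0.28,-0.07],"twist":0.85},{"dp":[-0.45,0.32,-0.07],"twist":0.84},{"dp":[-0.44,0.34,-0.07],"twist":0.85},{"dp":[-0.42,0.36,-0.08],"twist":0.85},{"dp":[-0.39,0.39,-0.07],"twist":0.85},{"dp":[-0.37,0.42,-0.07],"twist":0.85},{"dp":[-0.34,0.43,-0.07],"twist":0.85},{"dp":[-0.32,0.45,-0.08],"twist":0.85}]
end [0.5599 0.2049 0.2501] 1.4597
```

Request:
step_arm --deltas '[{"dp": [-0.51,-0.22,-0.07],"twist": 0.85},{"dp": [-0.52,-0.18,-0.07],"twist": 0.85},{"dp": [-0.53,-0.16,-0.08],"twist": 0.85},{"dp": [-0.54,-0.12,-0.07],"twist": 0.84},{"dp": [-0.55,-0.09,-0.07],"twist": 0.85},{"dp": [-0.55,-0.06,-0.07],"twist": 0.85},{"dp": [-0.55,-0.03,-0.08],"twist": 0.85},{"dp": [-0.55,0.01,-0.07],"twist": 0.85},{"dp": [-0.55,0.04,-0.07],"twist": 0.85},{"dp": [-0.55,0.07,-0.07],"twist": 0.85},{"dp": [-0.54,0.11,-0.08],"twist": 0.84},{"dp": [-0.54,0.13,-0.07],"twist": 0.85}]'

```text
time_s: 2.2
ee_pos: [0.3512, 0.3676, 0.2156]
eef_rot: [3.141, -0.0, 2.169]
force: [0.1, 0.9, -0.5]
grip_width: 0.0943
grip_force: 0.0
```

Request:
step_arm --deltas '[{"dp": [-0.53,0.17,-0.07],"twist": 0.85},{"dp": [-0.51,0.2,-0.07],"twist": 0.85},{"dp": [-0.51,0.23,-0.08],"twist": 0.85},{"dp": [-0.49,0.26,-0.07],"twist": 0.85},{"dp": [-0.47,0.28,-0.07],"twist": 0.85},{"dp": [-0.45,0.32,-0.07],"twist": 0.84},{"dp": [-0.44,0.34,-0.07],"twist": 0.85},{"dp": [-0.42,0.36,-0.08],"twist": 0.85},{"dp": [-0.39,0.39,-0.07],"twist": 0.85},{"dp": [-0.37,0.42,-0.07],"twist": 0.85},{"dp": [-0.34,0.43,-0.07],"twist": 0.85},{"dp": [-0.32,0.45,-0.08],"twist": 0.85}]'

```text
time_s: 3.4
ee_pos: [0.5606, 0.2042, 0.2502]
eef_rot: [-3.141, 0.0, 1.457]
force: [-0.4, -0.5, 0.9]
grip_width: 0.0942
grip_force: 0.0
```

```bash
cat >> h.py <<'E'
def wpts(d,o,mask=None):
    c=ctrl.get_calibration("wrist"); v,u=np.nonzero((d>0)&(mask if mask is not None else True)); z=d[v,u]
    x,y=(u-c["cx"])/c["fx"],(v-c["cy"])/c["fy"]; r=np.hypot(x,y)+1e-9; s=np.tan(r)/r*z
    P=np.stack([x*s,y*s,z],1); H=c["hand_eye"]; P=P@H[:3,:3].T+H[:3,3]
    return P@R.from_euler("xyz",o["eef_rot"]).as_matrix().T+o["ee_pos"],u,v
def wrist(name):
    o=ctrl.get_obs(); im,d=ctrl.camera("wrist"); cv2.imwrite(f"pics/{name}.png",im[:,:,::-1]); np.savez(name+".npz",im=im,d=d,pos=o["ee_pos"],rot=o["eef_rot"])
    return o,im,d
def rects(P,bands):
    for nm,lo,hi in bands:
        q=P[(P[:,2]>lo)&(P[:,2]<hi)]; w=(q[:,:2]*1000).astype(np.float32)
        h,xe,ye=np.histogram2d(w[:,0],w[:,1],bins=[np.arange(400,720,4),np.arange(50,360,4)])
        keep=h[np.clip(((w[:,0]-400)//4).astype(int),0,h.shape[0]-1),np.clip(((w[:,1]-50)//4).astype(int),0,h.shape[1]-1)]>2
        r=cv2.minAreaRect(w[keep]); print(nm,keep.sum(),np.round(r[0],1),np.round(r[1],1),round(r[2],2),np.median(q[:,2]).round(4))
E
python3 - <<'E'
from h import *
o,im,d=wrist("w1"); print(o["time_s"],o["ee_pos"],o["eef_rot"],o["force"])
P,u,v=wpts(d,o); k=(P[:,0]>.42)&(P[:,0]<.7)&(P[:,1]>.07)&(P[:,1]<.34)
rects(P[k],(("board",.006,.019),("rail",.028,.0385),("slat",.041,.055)))
E
```

```text
3.4 [0.56055736 0.20422408 0.25018204] [-3.14148475e+00  9.16289569e-05  1.45723621e+00] [-0.36448315 -0.45334206  0.87094942]
board 16890 [554.5 206. ] [200.6 201.1] 83.55 0.0116
rail 5244 [554.3 206. ] [151.9 160.4] 83.38 0.0316
slat 3392 [504.1 208.8] [159.2  28.7] 83.97 0.0455
```

View pics/w1.png

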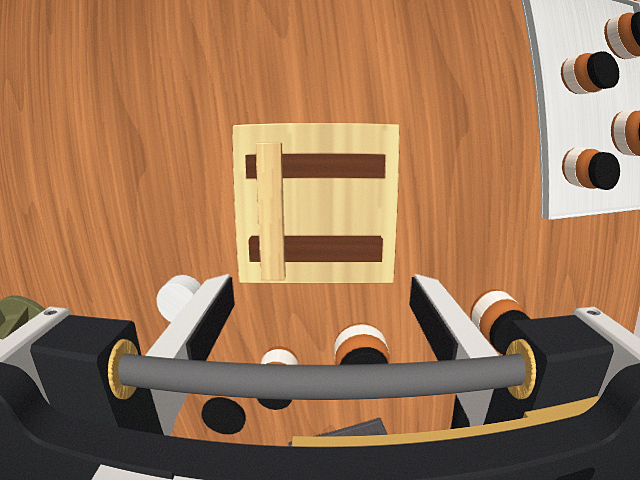

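```bash
python3 -c "
from h import *
plan(ctrl.get_obs(),[.567,-.263,.25],.257,18)"
```

```text
18 [{"dp":[-0.64,0.08,0.0],"twist":0.95},{"dp":[-0.63,0.13,0.0],"twist":0.95},{"dp":[-0.63,0.17,0.0],"twist":0.95},{"dp":[-0.61,0.2,0.0],"twist":0.95},{"dp":[-0.6,0.25,0.0],"twist":0.95},{"dp":[-0.58,0.29,0.0],"twist":0.95},{"dp":[-0.56,0.32,0.0],"twist":0.95},{"dp":[-0.53,0.36,0.0],"twist":0.96},{"dp":[-0.51,0.4,0.0],"twist":0.95},{"dp":[-0.48,0.43,0.01],"twist":0.95},{"dp":[-0.46,0.46,0.0],"twist":0.95},{"dp":[-0.42,0.49,0.0],"twist":0.95},{"dp":[-0.39,0.52,0.0],"twist":0.95},{"dp":[-0.35,0.54,0.0],"twist":0.95},{"dp":[-0.32,0.56,0.0],"twist":0.95},{"dp":[-0.28,0.58,0.0],"twist":0.95},{"dp":[-0.24,0.6,0.0],"twist":0.95},{"dp":[-0.2,0.62,0.0],"twist":0.95}]
end [ 0.5669 -0.2631  0.25  ] 0.2572
```

Request:
step_arm --deltas '[{"dp": [-0.64,0.08,0],"twist": 0.95},{"dp": [-0.63,0.13,0],"twist": 0.95},{"dp": [-0.63,0.17,0],"twist": 0.95},{"dp": [-0.61,0.2,0],"twist": 0.95},{"dp": [-0.6,0.25,0],"twist": 0.95},{"dp": [-0.58,0.29,0],"twist": 0.95},{"dp": [-0.56,0.32,0],"twist": 0.95},{"dp": [-0.53,0.36,0],"twist": 0.96},{"dp": [-0.51,0.4,0],"twist": 0.95},{"dp": [-0.48,0.43,0],"twist": 0.95},{"dp": [-0.46,0.46,0],"twist": 0.95},{"dp": [-0.42,0.49,0],"twist": 0.95}]'

```text
time_s: 4.65
ee_pos: [0.5652, -0.1061, 0.2501]
eef_rot: [-3.142, -0.0, 0.661]
force: [0.9, -0.0, 0.3]
grip_width: 0.094
grip_force: 0.0
```

Request:
step_arm --deltas '[{"dp": [-0.39,0.52,0],"twist": 0.95},{"dp": [-0.35,0.54,0],"twist": 0.95},{"dp": [-0.32,0.56,0],"twist": 0.95},{"dp": [-0.28,0.58,0],"twist": 0.95},{"dp": [-0.24,0.6,0],"twist": 0.95},{"dp": [-0.2,0.62,0],"twist": 0.95}]'

```text
time_s: 5.25
ee_pos: [0.568, -0.2613, 0.2501]
eef_rot: [-3.142, 0.0, 0.263]
force: [-0.3, 0.2, 0.5]
grip_width: 0.0939
grip_force: 0.0
```

Run:
```python
from h import *
np.set_printoptions(precision=4,suppress=True)
o,im,d=wrist("w2"); print(o["time_s"],o["ee_pos"],o["eef_rot"],o["force"])
P,u,v=wpts(d,o); C=cv2.cvtColor(im,cv2.COLOR_RGB2HSV)[v,u]
k=(P[:,0]>.45)&(P[:,0]<.68)&(P[:,1]>-.4)&(P[:,1]<-.13)&(P[:,2]>.075)&(P[:,2]<.18)&(C[:,0]<30)&(C[:,1]>50)&(C[:,2]>110)
w=np.zeros(d.shape,np.uint8); w[v[k],u[k]]=1; nl,lab=cv2.connectedComponents(w)
for i in range(1,nl):
    q=P[k][lab[v[k],u[k]]==i]
    if len(q)<300: continue
    mid,a,n,L=slatfit(q); print(len(q),mid,"yaw",np.arctan2(a[1],a[0]),"pitch",np.degrees(np.arcsin(a[2])),L, "top end",mid+a*L[0]/2)
```

```text
5.25 [ 0.568  -0.2613  0.2501] [-3.1415  0.0001  0.2631] [-0.3244  0.1519  0.5213]
3579 [ 0.551  -0.1833  0.1188] yaw 0.2553100129213016 pitch 34.85932091521503 [np.float64(0.13641670788013674), np.float64(0.026839017741593904)] top end [ 0.6052 -0.1692  0.1578]
3490 [ 0.5721 -0.264   0.119 ] yaw 0.2528151492167274 pitch 34.88139432912727 [np.float64(0.13608791357915637), np.float64(0.026563482458199082)] top end [ 0.6262 -0.25    0.1579]
3576 [ 0.5931 -0.3455  0.1186] yaw 0.25247151443805177 pitch 34.83466125194518 [np.float64(0.1364165006617793), np.float64(0.026963197580568726)] top end [ 0.6473 -0.3315  0.1576]
```

View pics/w2.png

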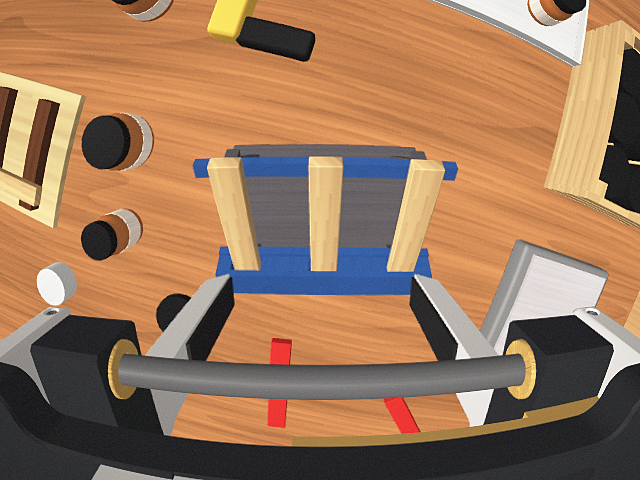

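Request:
step_arm --deltas '[{"dp": [-0.03,0.05,0],"twist": 0.05},{"dp": [0,0,0.9],"twist": 0},{"dp": [0,0,0.9],"twist": 0},{"dp": [0,0,0.9],"twist": 0},{"dp": [0,0,0.8],"twist": 0},{"dp": [0,0,0.5],"twist": 0},{"dp": [0,0,0],"twist": 0},{"dp": [0,0,0],"twist": 0}]' --gripper 0.3

```text
time_s: 6.1
ee_pos: [0.5679, -0.2622, 0.0911]
eef_rot: [3.141, -0.001, 0.263]
force: [-0.4, 0.8, 0.9]
grip_width: 0.0613
grip_force: 0.0
```

Run:
```python
from h import *
o,im,d=wrist("w3"); print(o["time_s"],o["ee_pos"],o["eef_rot"],o["force"])
```

```text
6.1 [ 0.56786501 -0.26218688  0.09114112] [ 3.14115368e+00 -5.60457245e-04  2.63093592e-01] [-0.35515222  0.78718933  0.85311648]
```

View pics/w3.png

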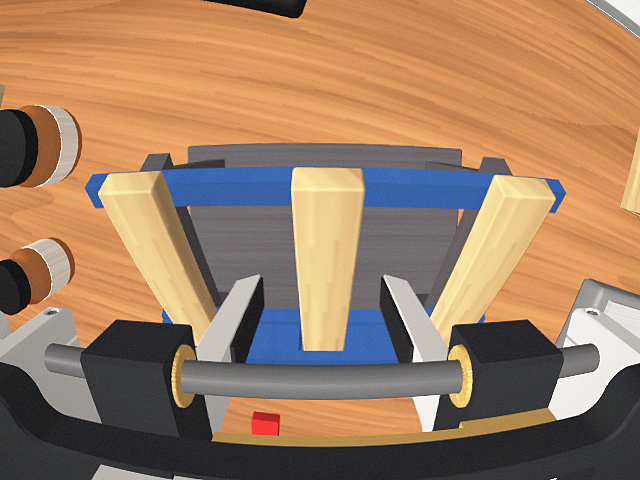

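Request:
step_arm --deltas '[{"dp": [-0.06,0.07,0.03],"twist": 0.14},{"dp": [0,0,0],"twist": 0},{"dp": [0,0,0],"twist": 0},{"dp": [0,0,0],"twist": 0},{"dp": [0,0,0],"twist": 0},{"dp": [0,0,0],"twist": 0}]' --gripper -1 --squeeze 25

```text
time_s: 6.75
ee_pos: [0.5659, -0.2661, 0.0891]
eef_rot: [3.142, -0.0, 0.252]
force: [-0.7, 0.9, 1.0]
grip_width: 0.0271
grip_force: 25.0
```

Request:
step_arm --deltas '[{"dp": [0.31,0,-0.22],"twist": 0},{"dp": [0.31,0,-0.22],"twist": 0},{"dp": [0.31,0,-0.22],"twist": 0},{"dp": [0.2,0,-0.14],"twist": 0},{"dp": [0,0,-0.6],"twist": 0},{"dp": [0,0,-0.8],"twist": 0},{"dp": [0,0,-0.8],"twist": 0},{"dp": [0,0,-0.4],"twist": 0},{"dp": [0,0,0],"twist": 0}]'

```text
time_s: 7.65
ee_pos: [0.6103, -0.2551, 0.2274]
eef_rot: [3.139, -0.003, 0.252]
force: [-0.6, 0.1, -0.9]
grip_width: 0.0268
grip_force: 25.0
```

Run:
```python
from h import *
np.set_printoptions(precision=4,suppress=True)
o,im,d=wrist("w4"); print(o["time_s"],o["ee_pos"],o["eef_rot"],o["force"],o["grip_width"])
P,u,v=wpts(d,o); C=cv2.cvtColor(im,cv2.COLOR_RGB2HSV)[v,u]
Rm=R.from_euler("xyz",o["eef_rot"]).as_matrix(); T=(P-o["ee_pos"])@Rm
k=(abs(T[:,1])<.02)&(abs(T[:,0])<.12)&(T[:,2]<.05)&(T[:,2]>-.1)&(C[:,0]<30)&(C[:,1]>50)&(C[:,2]>110)
w=np.zeros(d.shape,np.uint8); w[v[k],u[k]]=1; nl,lab,st,_=cv2.connectedComponentsWithStats(w); i=1+st[1:,4].argmax(); m=lab[v,u]==i
mid,a,n,L=slatfit(P[m]); print(m.sum(),"slat",mid,"yaw",np.arctan2(a[1],a[0]),"pitch",np.degrees(np.arcsin(a[2])),L,"in tool",(mid-o["ee_pos"])@Rm)
q=T[m]@np.array([1,0,0]); print("tool x range",q.min(),q.max(),np.percentile(q,[1,99]))
plan(o,[.600,.2004,.23],1.458,18)
```

```text
7.65 [ 0.6103 -0.2551  0.2274] [ 3.139  -0.003   0.2519] [-0.6379  0.0517 -0.8935] 0.026798111157114734
11541 slat [ 0.6115 -0.2557  0.2534] yaw 0.2415421305817815 pitch 35.14248335314305 [np.float64(0.14917447952105586), np.float64(0.026419471616421907)] in tool [ 0.0011  0.0009 -0.026 ]
tool x range -0.06821097825173496 0.06937909683226949 [-0.0636  0.0689]
18 [{"dp":[0.14,-0.62,0.0],"twist":-0.96},{"dp":[0.19,-0.6,-0.01],"twist":-0.96},{"dp":[0.22,-0.59,0.0],"twist":-0.96},{"dp":[0.27,-0.58,0.0],"twist":-0.96},{"dp":[0.3,-0.55,-0.01],"twist":-0.96},{"dp":[0.34,-0.54,0.0],"twist":-0.96},{"dp":[0.37,-0.51,-0.01],"twist":-0.96},{"dp":[0.41,-0.48,0.0],"twist":-0.96},{"dp":[0.44,-0.46,0.0],"twist":-0.96},{"dp":[0.47,-0.43,-0.01],"twist":-0.96},{"dp":[0.49,-0.39,0.0],"twist":-0.96},{"dp":[0.52,-0.36,0.0],"twist":-0.96},{"dp":[0.55,-0.32,-0.01],"twist":-0.96},{"dp":[0.56,-0.29,0.0],"twist":-0.96},{"dp":[0.58,-0.25,0.0],"twist":-0.96},{"dp":[0.6,-0.21,-0.01],"twist":-0.96},{"dp":[0.61,-0.17,0.0],"twist":-0.96},{"dp":[0.62,-0.12,-0.01],"twist":-0.96}]
end [0.6001 0.2004 0.2302] 1.4583
```

View pics/w4.png

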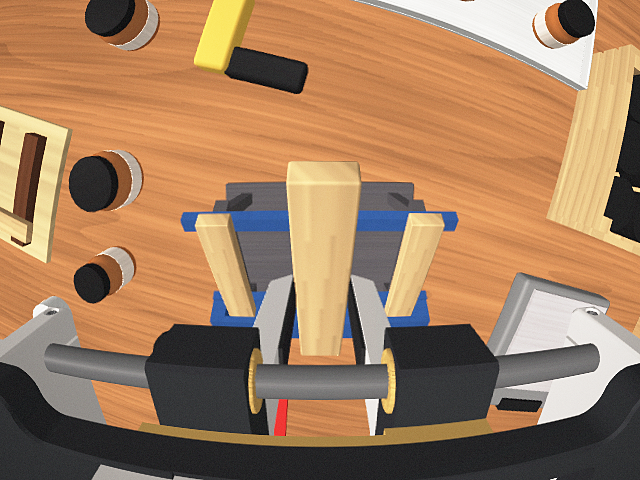

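Request:
step_arm --deltas '[{"dp": [0.14,-0.62,0],"twist": -0.96},{"dp": [0.19,-0.6,0],"twist": -0.96},{"dp": [0.22,-0.59,0],"twist": -0.96},{"dp": [0.27,-0.58,0],"twist": -0.96},{"dp": [0.3,-0.55,0],"twist": -0.96},{"dp": [0.34,-0.54,0],"twist": -0.96},{"dp": [0.37,-0.51,0],"twist": -0.96},{"dp": [0.41,-0.48,0],"twist": -0.96},{"dp": [0.44,-0.46,0],"twist": -0.96},{"dp": [0.47,-0.43,0],"twist": -0.96},{"dp": [0.49,-0.39,0],"twist": -0.96},{"dp": [0.52,-0.36,0],"twist": -0.96}]'

```text
time_s: 8.9
ee_pos: [0.602, 0.0498, 0.2229]
eef_rot: [-3.139, 0.001, 1.059]
force: [0.9, 0.3, -0.4]
grip_width: 0.027
grip_force: 25.0
```

Request:
step_arm --deltas '[{"dp": [0.55,-0.32,0],"twist": -0.96},{"dp": [0.56,-0.29,0],"twist": -0.96},{"dp": [0.58,-0.25,0],"twist": -0.96},{"dp": [0.6,-0.21,0],"twist": -0.96},{"dp": [0.61,-0.17,0],"twist": -0.96},{"dp": [0.62,-0.02,0],"twist": -0.96},{"dp": [0,0,0.5],"twist": 0},{"dp": [0,0,0.5],"twist": 0},{"dp": [0,0,0],"twist": 0},{"dp": [0,0,0],"twist": 0}]'

```text
time_s: 9.9
ee_pos: [0.6031, 0.1999, 0.1843]
eef_rot: [-3.14, 0.001, 1.458]
force: [0.1, 0.1, -0.2]
grip_width: 0.027
grip_force: 25.0
```

```bash
cat >> h.py <<'E'
def held(o,im,d):
    P,u,v=wpts(d,o); C=cv2.cvtColor(im,cv2.COLOR_RGB2HSV)[v,u]
    Rm=R.from_euler("xyz",o["eef_rot"]).as_matrix(); T=(P-o["ee_pos"])@Rm
    k=(abs(T[:,1])<.02)&(abs(T[:,0])<.12)&(T[:,2]<.02)&(T[:,2]>-.1)&(C[:,0]<30)&(C[:,1]>50)&(C[:,2]>110)
    w=np.zeros(d.shape,np.uint8); w[v[k],u[k]]=1; nl,lab,st,_=cv2.connectedComponentsWithStats(w); i=1+st[1:,4].argmax(); m=lab[v,u]==i
    mid,a,n,L=slatfit(P[m]); print("held",m.sum(),mid.round(4),"yaw",np.arctan2(a[1],a[0]).round(4),"slope",np.degrees(np.arcsin(a[2])).round(2),np.round(L,4),"in tool",((mid-o["ee_pos"])@Rm).round(4),"x range",T[m][:,0].min().round(4),T[m][:,0].max().round(4))
E
python3 - <<'E'
from h import *
o,im,d=wrist("w5"); print(o["time_s"],o["ee_pos"],o["eef_rot"],o["force"],o["grip_width"]); held(o,im,d)
P,u,v=wpts(d,o); k=(P[:,0]>.42)&(P[:,0]<.7)&(P[:,1]>.07)&(P[:,1]<.34)
rects(P[k],(("board",.006,.019),("rail",.028,.0385)))
E
```

```text
9.9 [0.60311515 0.19986738 0.18426842] [-3.14004185e+00  6.44212637e-04  1.45821895e+00] [ 0.10008409  0.09208376 -0.15476263] 0.026978642756215285
held 11484 [0.6045 0.2011 0.2115] yaw 1.4462 slope 34.92 [0.1449 0.0265] in tool [ 0.0013  0.0012 -0.0272] x range -0.0667 0.0679
board 14386 [554.6 206.3] [200.7 200.4] 83.63 0.0116
rail 3966 [553.8 204.5] [154.6 160.5] 84.05 0.0316
```

Request:
step_arm --deltas '[{"dp": [0,0,0.8],"twist": -0.1},{"dp": [0,0,0.9],"twist": 0},{"dp": [0,0,0.8],"twist": 0},{"dp": [0,0,0.3],"twist": 0},{"dp": [0,0,0.15],"twist": 0},{"dp": [0,0,0.15],"twist": 0},{"dp": [0,0,0.15],"twist": 0}]' --squeeze 8

```text
time_s: 10.65
ee_pos: [0.6043, 0.2003, 0.0563]
eef_rot: [3.139, -0.001, 1.465]
force: [-0.1, -0.0, 0.0]
grip_width: 0.0275
grip_force: 8.0
```

Run:
```python
from h import *
o,im,d=wrist("w6"); print(o["time_s"],o["ee_pos"],o["eef_rot"],o["force"],o["moment"],o["grip_width"]); held(o,im,d)
```

```text
10.65 [0.60431349 0.20027557 0.05630634] [ 3.13908084e+00 -9.48110340e-04  1.46527111e+00] [-0.05075519 -0.0399774   0.01110556] [-0.03997821  0.08124518 -0.03400581] 0.027461173334305086
held 12286 [0.6055 0.2009 0.0834] yaw 1.4593 slope 28.96 [0.146  0.0266] in tool [ 0.0008  0.0012 -0.0271] x range -0.0708 0.0705
```

Request:
step_arm --deltas '[{"dp": [0,0,0.15],"twist": 0},{"dp": [0,0,0.15],"twist": 0},{"dp": [0,0,0.15],"twist": 0},{"dp": [0,0,0.15],"twist": 0},{"dp": [0,0,0.15],"twist": 0},{"dp": [0,0,0.1],"twist": 0},{"dp": [0,0,0],"twist": 0},{"dp": [0,0,0],"twist": 0}]'

```text
time_s: 11.5
ee_pos: [0.6034, 0.2, 0.0209]
eef_rot: [-3.141, 0.0, 1.465]
force: [-0.1, -0.5, -0.3]
grip_width: 0.0278
grip_force: 8.0
```

Run:
```python
from h import *
o,im,d=wrist("w7"); print(o["time_s"],o["ee_pos"],o["eef_rot"],o["force"],o["moment"],o["grip_width"]); held(o,im,d)
```

```text
11.5 [0.60340887 0.19998315 0.02094717] [-3.14149686e+00  1.33700271e-04  1.46529504e+00] [-0.08838153 -0.50803322 -0.3046603 ] [-0.08315279  0.06828919  0.00453096] 0.02784583937586925
held 16194 [0.6069 0.2294 0.0403] yaw 1.4688 slope -10.62 [0.1417 0.0388] in tool [ 0.0297  0.0004 -0.0193] x range -0.055 0.1021
```

```bash
cat >> h.py <<'E'
def layer(o,d,lo,hi,lim=(.42,.7,.07,.34),cam=None):
    P,u,v=wpts(d,o) if cam is None else pts(cam,d)
    k=(P[:,0]>lim[0])&(P[:,0]<lim[1])&(P[:,1]>lim[2])&(P[:,1]<lim[3])&(P[:,2]>lo)&(P[:,2]<hi)
    w=np.zeros(d.shape,np.uint8); w[v[k],u[k]]=1; w=cv2.morphologyEx(w,cv2.MORPH_OPEN,np.ones((3,3))); nl,lab,st,_=cv2.connectedComponentsWithStats(w)
    for i in range(1,nl):
        if st[i,4]<150: continue
        q=P[k&(lab[v,u]==i)]; r=cv2.minAreaRect((q[:,:2]*1000).astype(np.float32)); B=np.c_[q[:,:2],np.ones(len(q))]; s=np.linalg.lstsq(B,q[:,2],rcond=None)[0]
        print("layer",len(q),np.round(r[0],1),np.round(r[1],1),round(r[2],2),"z",np.median(q[:,2]).round(4),"tilt deg",np.degrees(s[:2]).round(2))
E
python3 - <<'E'
from h import *
f=np.load("w7.npz"); o={"ee_pos":f["pos"],"eef_rot":f["rot"]}; layer(o,f["d"],.04,.056)
E
```

```text
layer 12588 [606.2 214.5] [121.1  44.4] 84.42 z 0.0494 tilt deg [0.48 2.31]
layer 9028 [505.8 226.5] [124.3  29.7] 83.32 z 0.0455 tilt deg [-2.06  0.22]
layer 630 [596.3 121.8] [13.  28.2] 86.64 z 0.0449 tilt deg [0.42 4.67]
```

Request:
step_arm --deltas '[{"dp": [0,0,0.06],"twist": 0},{"dp": [0,0,0.04],"twist": 0},{"dp": [0,0,0],"twist": 0}]'

```text
time_s: 11.85
ee_pos: [0.6037, 0.2002, 0.0176]
eef_rot: [3.141, -0.0, 1.465]
force: [-1.5, -0.1, 6.1]
grip_width: 0.0275
grip_force: 8.0
```

Request:
step_arm --deltas '[{"dp": [0,0,0],"twist": 0},{"dp": [0,0,0],"twist": 0},{"dp": [0,0,0],"twist": 0},{"dp": [0,0,-0.3],"twist": 0},{"dp": [0,0,-0.8],"twist": 0},{"dp": [0,0,-0.9],"twist": 0},{"dp": [0,0,-0.9],"twist": 0},{"dp": [0,0,-0.9],"twist": 0},{"dp": [0,0,-0.9],"twist": 0},{"dp": [0,0,-0.9],"twist": 0},{"dp": [0,0,0],"twist": 0}]' --gripper 0.1

```text
time_s: 12.95
ee_pos: [0.6047, 0.2004, 0.2475]
eef_rot: [3.133, -0.003, 1.465]
force: [0.5, -0.6, -0.5]
grip_width: 0.0518
grip_force: 0.0
```

Run:
```python
from h import *
o,im,d=wrist("w8"); print(o["time_s"],o["ee_pos"],o["eef_rot"],o["force"],o["grip_width"]); layer(o,d,.04,.056); layer(o,d,.028,.038)
plan(o,[.5452,-.1848,.23],.2535,20)
```

```text
12.95 [0.60467861 0.20039789 0.24750546] [ 3.1331903  -0.0032397   1.46528244] [ 0.49184637 -0.61497706 -0.48993879] 0.05181039263908748
layer 3320 [503.9 208.8] [159.2  28.9] 83.87 z 0.0455 tilt deg [-1.08  0.17]
layer 3414 [604.6 195. ] [158.7  27.6] 83.92 z 0.0455 tilt deg [-0.14  0.04]
layer 1619 [559.2 255.5] [28.7 73.7] 82.88 z 0.0316 tilt deg [-0.28 -0.53]
layer 226 [486.2 264.2] [27.1 12.2] 83.86 z 0.0316 tilt deg [ 1.53 -0.68]
layer 333 [632.  247.5] [26.3 14.8] 84.25 z 0.0316 tilt deg [-0.01 -0.27]
layer 219 [475.4 164.6] [29.3 12.2] 79.83 z 0.0316 tilt deg [ 0.69 -0.51]
layer 1439 [549. 157.] [28.4 74. ] 84.32 z 0.0315 tilt deg [-0.18  0.16]
layer 276 [621.3 148.8] [28.1 13.2] 84.99 z 0.0316 tilt deg [0.85 0.03]
20 [{"dp":[-0.49,-0.02,0.02],"twist":0.87},{"dp":[-0.48,0.0,0.02],"twist":0.87},{"dp":[-0.49,0.04,0.03],"twist":0.86},{"dp":[-0.48,0.06,0.02],"twist":0.87},{"dp":[-0.48,0.1,0.02],"twist":0.87},{"dp":[-0.47,0.12,0.02],"twist":0.87},{"dp":[-0.46,0.15,0.02],"twist":0.87},{"dp":[-0.46,0.18,0.03],"twist":0.86},{"dp":[-0.44,0.21,0.02],"twist":0.87},{"dp":[-0.43,0.23,0.02],"twist":0.87},{"dp":[-0.41,0.26,0.02],"twist":0.87},{"dp":[-0.4,0.28,0.02],"twist":0.86},{"dp":[-0.38,0.31,0.02],"twist":0.87},{"dp":[-0.36,0.33,0.03],"twist":0.87},{"dp":[-0.34,0.35,0.02],"twist":0.87},{"dp":[-0.31,0.36,0.02],"twist":0.87},{"dp":[-0.3,0.39,0.02],"twist":0.86},{"dp":[-0.27,0.41,0.02],"twist":0.87},{"dp":[-0.24,0.42,0.03],"twist":0.87},{"dp":[-0.22,0.43,0.02],"twist":0.87}]
end [ 0.5453 -0.1846  0.2299] 0.2533
```

Request:
step_arm --deltas '[{"dp": [0,0,1],"twist": 0},{"dp": [0,0,1],"twist": 0},{"dp": [0,0,1],"twist": 0},{"dp": [0,0,1],"twist": 0},{"dp": [0,0,1],"twist": 0},{"dp": [0,0,0.65],"twist": 0},{"dp": [0,0,0],"twist": 0}]'

```text
time_s: 13.7
ee_pos: [0.6005, 0.1992, 0.0103]
eef_rot: [-3.134, 0.003, 1.465]
force: [0.3, -0.1, -0.3]
grip_width: 0.0516
grip_force: 0.0
```

Request:
step_arm --deltas '[{"dp": [0,0,0],"twist": 0},{"dp": [0,0,0],"twist": 0},{"dp": [0,0,0],"twist": 0},{"dp": [0,0,0],"twist": 0},{"dp": [0,0,-0.08],"twist": 0.05},{"dp": [0.13,0,0],"twist": 0},{"dp": [0,0,0.08],"twist": 0},{"dp": [0,0,0.01],"twist": 0}]' --gripper -1 --squeeze 25

```text
time_s: 14.5
ee_pos: [0.6044, 0.206, 0.0159]
eef_rot: [3.14, -0.001, 1.462]
force: [-5.7, 2.1, 16.0]
grip_width: 0.0278
grip_force: 25.0
```

Request:
step_arm --deltas '[{"dp": [0,0,0],"twist": 0},{"dp": [0,0,0],"twist": 0},{"dp": [0,0,0],"twist": 0},{"dp": [0,0,-0.3],"twist": 0},{"dp": [0,0,-0.8],"twist": 0},{"dp": [0,0,-0.9],"twist": 0},{"dp": [0,0,-0.9],"twist": 0},{"dp": [0,0,-0.9],"twist": 0},{"dp": [0,0,-0.9],"twist": 0},{"dp": [0,0,-0.7],"twist": 0},{"dp": [0,0,0],"twist": 0}]' --gripper 0.1

```text
time_s: 15.6
ee_pos: [0.6051, 0.2055, 0.236]
eef_rot: [3.135, -0.003, 1.462]
force: [0.0, 0.2, -0.7]
grip_width: 0.0517
grip_force: 0.0
```

Run:
```python
from h import *
o,im,d=wrist("w9"); print(o["time_s"],o["ee_pos"],o["eef_rot"],o["force"],o["grip_width"]); layer(o,d,.04,.056); layer(o,d,.028,.038)
plan(o,[.5452,-.1848,.22],.2535,20)
```

```text
15.6 [0.60508025 0.205508   0.23601845] [ 3.13460642e+00 -2.74198809e-03  1.46180238e+00] [ 0.0466291   0.20764613 -0.65822711] 0.05172760137028568
layer 3621 [605.1 200.9] [159.3  27.4] 84.09 z 0.0456 tilt deg [0.01 0.08]
layer 3488 [504.1 209.3] [160.2  29.1] 84.08 z 0.0455 tilt deg [-0.96  0.12]
layer 1700 [559.1 255.8] [28. 74.] 82.95 z 0.0317 tilt deg [-0.18 -0.02]
layer 341 [632.3 248. ] [26.8 14.5] 84.04 z 0.0316 tilt deg [-0.32 -0.08]
layer 236 [486.4 264. ] [27.8 11.7] 85.25 z 0.0317 tilt deg [ 1.49 -0.16]
layer 209 [475.6 165.1] [27.1 12.2] 83.13 z 0.0316 tilt deg [2.82 0.3 ]
layer 1521 [548.9 156.4] [29.2 73.6] 84.09 z 0.0316 tilt deg [-0.24  0.14]
layer 288 [621.3 148.3] [28.2 12.9] 84.67 z 0.0315 tilt deg [-0.52 -0.37]
20 [{"dp":[-0.49,-0.02,0.02],"twist":0.87},{"dp":[-0.5,0.01,0.02],"twist":0.86},{"dp":[-0.49,0.04,0.02],"twist":0.87},{"dp":[-0.49,0.06,0.02],"twist":0.86},{"dp":[-0.48,0.1,0.02],"twist":0.87},{"dp":[-0.48,0.13,0.02],"twist":0.86},{"dp":[-0.47,0.15,0.02],"twist":0.87},{"dp":[-0.46,0.18,0.02],"twist":0.86},{"dp":[-0.44,0.21,0.02],"twist":0.87},{"dp":[-0.44,0.24,0.02],"twist":0.86},{"dp":[-0.41,0.26,0.02],"twist":0.87},{"dp":[-0.4,0.29,0.02],"twist":0.86},{"dp":[-0.39,0.31,0.02],"twist":0.87},{"dp":[-0.36,0.34,0.02],"twist":0.87},{"dp":[-0.34,0.35,0.02],"twist":0.86},{"dp":[-0.32,0.38,0.02],"twist":0.87},{"dp":[-0.3,0.39,0.02],"twist":0.86},{"dp":[-0.28,0.41,0.02],"twist":0.87},{"dp":[-0.24,0.43,0.02],"twist":0.86},{"dp":[-0.23,0.44,0.02],"twist":0.87}]
end [ 0.5451 -0.1849  0.22  ] 0.2533
```

Request:
step_arm --deltas '[{"dp": [-0.49,-0.02,0],"twist": 0.87},{"dp": [-0.5,0.01,0],"twist": 0.86},{"dp": [-0.49,0.04,0],"twist": 0.87},{"dp": [-0.49,0.06,0],"twist": 0.86},{"dp": [-0.48,0.1,0],"twist": 0.87},{"dp": [-0.48,0.13,0],"twist": 0.86},{"dp": [-0.47,0.15,0],"twist": 0.87},{"dp": [-0.46,0.18,0],"twist": 0.86},{"dp": [-0.44,0.21,0],"twist": 0.87},{"dp": [-0.44,0.24,0],"twist": 0.86},{"dp": [-0.41,0.26,0],"twist": 0.87},{"dp": [-0.4,0.29,0],"twist": 0.86}]' --gripper 0.3

```text
time_s: 16.85
ee_pos: [0.5674, -0.0295, 0.2296]
eef_rot: [-3.14, 0.001, 0.735]
force: [0.2, -0.3, -0.6]
grip_width: 0.061
grip_force: 0.0
```

Request:
step_arm --deltas '[{"dp": [-0.39,0.31,0],"twist": 0.87},{"dp": [-0.36,0.34,0],"twist": 0.87},{"dp": [-0.34,0.35,0],"twist": 0.86},{"dp": [-0.32,0.38,0],"twist": 0.87},{"dp": [-0.3,0.39,0],"twist": 0.86},{"dp": [-0.28,0.41,0],"twist": 0.87},{"dp": [-0.24,0.43,0],"twist": 0.86},{"dp": [-0.23,0.44,0],"twist": 0.87},{"dp": [0,0,0],"twist": 0},{"dp": [0,0,0],"twist": 0},{"dp": [0,0,0],"twist": 0}]'

```text
time_s: 17.95
ee_pos: [0.5439, -0.1843, 0.2302]
eef_rot: [-3.141, 0.0, 0.255]
force: [0.6, 0.5, -0.1]
grip_width: 0.0614
grip_force: 0.0
```

```bash
cat >> h.py <<'E'
def rackslats(o,im,d):
    P,u,v=wpts(d,o); C=cv2.cvtColor(im,cv2.COLOR_RGB2HSV)[v,u]
    k=(P[:,0]>.45)&(P[:,0]<.68)&(P[:,1]>-.4)&(P[:,1]<-.13)&(P[:,2]>.075)&(P[:,2]<.18)&(C[:,0]<30)&(C[:,1]>50)&(C[:,2]>110)
    w=np.zeros(d.shape,np.uint8); w[v[k],u[k]]=1; nl,lab=cv2.connectedComponents(w)
    for i in range(1,nl):
        q=P[k&(lab[np.minimum(v,479),u]==i)]
        if len(q)<300: continue
        mid,a,n,L=slatfit(q); y=np.arctan2(a[1],a[0]); c=mid-.006*np.array([np.cos(y),np.sin(y),0]); print("slat",len(q),mid.round(4),"ctr",c[:2].round(4),"yaw",y.round(4),np.round(L,3));
E
python3 - <<'E'
from h import *
o,im,d=wrist("w10"); print(o["time_s"],o["ee_pos"],o["eef_rot"],o["grip_width"]); rackslats(o,im,d)
plan(o,[.5452,-.1848,.09],.2535,6)
E
```

```text
17.95 [ 0.5439377  -0.18431616  0.23023325] [-3.14105460e+00  4.30580386e-04  2.55117769e-01] 0.061358375611115124
slat 3947 [ 0.5508 -0.1827  0.1187] ctr [ 0.5449 -0.1842] yaw 0.2558 [0.137 0.027]
slat 3648 [ 0.593  -0.3449  0.1182] ctr [ 0.5871 -0.3463] yaw 0.2352 [0.137 0.028]
6 [{"dp":[0.0,0.0,0.58],"twist":0.0},{"dp":[0.01,0.01,0.59],"twist":0.01},{"dp":[0.0,0.0,0.58],"twist":0.0},{"dp":[0.01,0.0,0.59],"twist":0.01},{"dp":[0.0,0.01,0.58],"twist":-0.0},{"dp":[0.01,0.0,0.59],"twist":0.0}]
end [ 0.5453 -0.1848  0.0898] 0.2537
```

Request:
step_arm --deltas '[{"dp": [0.03,0.01,0.9],"twist": 0},{"dp": [0,0,0.9],"twist": 0},{"dp": [0,0,0.9],"twist": 0},{"dp": [0,0,0.5],"twist": 0},{"dp": [0,0,0.3],"twist": 0},{"dp": [0,0,0],"twist": 0},{"dp": [0,0,0],"twist": 0}]'

```text
time_s: 18.7
ee_pos: [0.5458, -0.1852, 0.0916]
eef_rot: [3.141, -0.001, 0.254]
force: [0.1, -0.8, 0.3]
grip_width: 0.0611
grip_force: 0.0
```

Request:
step_arm --deltas '[{"dp": [0,0,0],"twist": 0},{"dp": [0,0,0],"twist": 0},{"dp": [0,0,0],"twist": 0},{"dp": [0,0,0],"twist": 0},{"dp": [0,0,0],"twist": 0}]' --gripper -1 --squeeze 25

```text
time_s: 19.2
ee_pos: [0.5453, -0.1853, 0.0907]
eef_rot: [3.141, -0.0, 0.253]
force: [-0.1, 0.3, 0.7]
grip_width: 0.0268
grip_force: 25.0
```

Request:
step_arm --deltas '[{"dp": [0.31,0,-0.22],"twist": 0},{"dp": [0.31,0,-0.22],"twist": 0},{"dp": [0.31,0,-0.22],"twist": 0},{"dp": [0.2,0,-0.14],"twist": 0},{"dp": [0,0,-0.6],"twist": 0},{"dp": [0,0,-0.8],"twist": 0},{"dp": [0,0,-0.8],"twist": 0},{"dp": [0,0,-0.4],"twist": 0},{"dp": [0,0,0],"twist": 0}]'

```text
time_s: 20.1
ee_pos: [0.5896, -0.1742, 0.2289]
eef_rot: [3.139, -0.003, 0.253]
force: [-0.2, -0.3, 0.2]
grip_width: 0.0262
grip_force: 25.0
```

Run:
```python
from h import *
o,im,d=wrist("w11"); print(o["time_s"],o["ee_pos"],o["eef_rot"],o["grip_width"]); held(o,im,d)
plan(o,[.5545,.2061,.22],1.459,18)
```

```text
20.1 [ 0.5896374  -0.17421241  0.22886685] [ 3.13937144 -0.0032353   0.25330351] 0.026186204120261306
held 11157 [ 0.5932 -0.1742  0.2551] yaw 0.2355 slope 35.3 [0.1427 0.0264] in tool [ 0.0035  0.0009 -0.0262] x range -0.0628 0.0693
18 [{"dp":[0.09,-0.52,0.01],"twist":-0.96},{"dp":[0.12,-0.52,0.01],"twist":-0.96},{"dp":[0.15,-0.51,0.02],"twist":-0.96},{"dp":[0.19,-0.49,0.01],"twist":-0.96},{"dp":[0.22,-0.49,0.01],"twist":-0.96},{"dp":[0.25,-0.46,0.01],"twist":-0.96},{"dp":[0.28,-0.45,0.02],"twist":-0.96},{"dp":[0.32,-0.43,0.01],"twist":-0.96},{"dp":[0.34,-0.41,0.01],"twist":-0.96},{"dp":[0.36,-0.38,0.01],"twist":-0.95},{"dp":[0.4,-0.36,0.02],"twist":-0.96},{"dp":[0.41,-0.33,0.01],"twist":-0.96},{"dp":[0.44,-0.3,0.01],"twist":-0.96},{"dp":[0.45,-0.27,0.01],"twist":-0.96},{"dp":[0.48,-0.24,0.01],"twist":-0.96},{"dp":[0.48,-0.21,0.02],"twist":-0.96},{"dp":[0.5,-0.18,0.01],"twist":-0.96},{"dp":[0.51,-0.14,0.01],"twist":-0.96}]
end [0.5545 0.2059 0.2201] 1.459
```

Request:
step_arm --deltas '[{"dp": [0.09,-0.52,0.01],"twist": -0.96},{"dp": [0.12,-0.52,0.01],"twist": -0.96},{"dp": [0.15,-0.51,0.02],"twist": -0.96},{"dp": [0.19,-0.49,0.01],"twist": -0.96},{"dp": [0.22,-0.49,0.01],"twist": -0.96},{"dp": [0.25,-0.46,0.01],"twist": -0.96},{"dp": [0.28,-0.45,0.02],"twist": -0.96},{"dp": [0.32,-0.43,0.01],"twist": -0.96},{"dp": [0.34,-0.41,0.01],"twist": -0.96},{"dp": [0.36,-0.38,0.01],"twist": -0.95},{"dp": [0.4,-0.36,0.02],"twist": -0.96},{"dp": [0.41,-0.33,0.01],"twist": -0.96}]'

```text
time_s: 21.35
ee_pos: [0.5647, 0.0804, 0.2185]
eef_rot: [-3.139, 0.002, 1.06]
force: [-0.1, -0.8, -0.2]
grip_width: 0.0263
grip_force: 25.0
```

Request:
step_arm --deltas '[{"dp": [0.44,-0.3,0.01],"twist": -0.96},{"dp": [0.45,-0.27,0.01],"twist": -0.96},{"dp": [0.48,-0.24,0.01],"twist": -0.96},{"dp": [0.48,-0.21,0.02],"twist": -0.96},{"dp": [0.5,-0.18,0.01],"twist": -0.96},{"dp": [0.51,-0.14,0.01],"twist": -0.96},{"dp": [0,0,0],"twist": 0},{"dp": [0,0,0.7],"twist": 0},{"dp": [0,0,0.9],"twist": 0},{"dp": [0,0,0.7],"twist": 0},{"dp": [0,0,0.4],"twist": 0},{"dp": [0,0,0],"twist": 0}]'

```text
time_s: 22.55
ee_pos: [0.5523, 0.205, 0.1064]
eef_rot: [-3.136, 0.002, 1.457]
force: [-0.1, -0.2, -0.1]
grip_width: 0.0268
grip_force: 25.0
```

Request:
step_arm --deltas '[{"dp": [0.02,0.04,0.5],"twist": 0},{"dp": [0,0,0.4],"twist": 0},{"dp": [0,0,0.15],"twist": 0},{"dp": [0,0,0.15],"twist": 0},{"dp": [0,0,0.15],"twist": 0},{"dp": [0,0,0.15],"twist": 0},{"dp": [0,0,0.15],"twist": 0},{"dp": [0,0,0.15],"twist": 0},{"dp": [0,0,0.15],"twist": 0},{"dp": [0,0,0.15],"twist": 0},{"dp": [0,0,0.08],"twist": 0},{"dp": [0,0,0.03],"twist": 0}]' --squeeze 8

```text
time_s: 23.75
ee_pos: [0.5554, 0.2068, 0.0209]
eef_rot: [-3.141, 0.0, 1.459]
force: [1.0, 0.5, 0.6]
grip_width: 0.0274
grip_force: 8.0
```

Run:
```python
from h import *
o,im,d=wrist("w12"); print(o["time_s"],o["ee_pos"],o["eef_rot"],o["force"],o["grip_width"]); layer(o,d,.041,.056)
```

```text
23.75 [0.55536008 0.20684113 0.02094145] [-3.14119282e+00  1.26174090e-04  1.45905108e+00] [1.03255518 0.5208236  0.57750271] 0.02735840871103624
layer 9905 [608.1 229.7] [101.3  28.9] 83.78 z 0.0456 tilt deg [ 0.64 -0.05]
layer 9514 [507.1 239.3] [98.6 28.4] 83.85 z 0.0455 tilt deg [-0.85  0.1 ]
layer 12412 [557.8 220.9] [119.9  45.3] 83.44 z 0.0481 tilt deg [-0.01  1.63]
layer 673 [548.  128.4] [14.3 28. ] 82.83 z 0.0451 tilt deg [0.17 3.78]
```

Request:
step_arm --deltas '[{"dp": [0,0,0.05],"twist": 0},{"dp": [0,0,0.03],"twist": 0},{"dp": [0,0,0],"twist": 0}]'

```text
time_s: 24.1
ee_pos: [0.5556, 0.207, 0.0187]
eef_rot: [3.141, -0.0, 1.459]
force: [-2.5, 1.0, 4.2]
grip_width: 0.0277
grip_force: 8.0
```

Request:
step_arm --deltas '[{"dp": [0,0,0],"twist": 0},{"dp": [0,0,0],"twist": 0},{"dp": [-0.15,0,-0.12],"twist": 0},{"dp": [0,0,0],"twist": 0}]' --gripper -0.2

```text
time_s: 24.5
ee_pos: [0.5551, 0.2002, 0.0236]
eef_rot: [3.141, -0.0, 1.459]
force: [-0.4, 0.8, 0.5]
grip_width: 0.0378
grip_force: 0.0
```

Request:
step_arm --deltas '[{"dp": [0,0,0],"twist": 0},{"dp": [0,0,0],"twist": 0},{"dp": [0,0,0],"twist": 0}]' --gripper -1 --squeeze 25

```text
time_s: 24.8
ee_pos: [0.5548, 0.2009, 0.0229]
eef_rot: [-3.142, 0.0, 1.459]
force: [0.3, 0.3, 0.0]
grip_width: 0.0171
grip_force: 0.0
```

Run:
```python
from h import *
o,im,d=wrist("w13"); print(o["time_s"],o["ee_pos"],o["eef_rot"],o["force"],o["grip_width"]); layer(o,d,.041,.056)
plan(dict(o,ee_pos=o["ee_pos"]+[0,0,.07]),[.5597,.2558,.12],-.112,23)
```

```text
24.8 [0.55478892 0.20089426 0.02289156] [-3.14153816e+00  1.93633953e-05  1.45901693e+00] [0.2638414  0.28040623 0.00335306] 0.01707422722534544
layer 10514 [607.5 225.8] [109.2  28.8] 83.82 z 0.0456 tilt deg [ 0.89 -0.06]
layer 10063 [506.7 235.5] [106.3  28.5] 83.83 z 0.0456 tilt deg [-0.84  0.12]
layer 11344 [557.9 216.8] [127.9  31.8] 83.67 z 0.0456 tilt deg [-0.01 -0.13]
layer 271 [547.6 125.1] [ 6.2 27.8] 82.92 z 0.0455 tilt deg [0.8  7.55]
23 [{"dp":[0.06,0.0,-0.03],"twist":0.98},{"dp":[0.06,-0.01,-0.03],"twist":0.98},{"dp":[0.06,-0.01,-0.03],"twist":0.98},{"dp":[0.06,-0.01,-0.03],"twist":0.97},{"dp":[0.05,-0.02,-0.03],"twist":0.98},{"dp":[0.06,-0.02,-0.03],"twist":0.98},{"dp":[0.06,-0.02,-0.03],"twist":0.98},{"dp":[0.05,-0.03,-0.03],"twist":0.98},{"dp":[0.05,-0.03,-0.03],"twist":0.98},{"dp":[0.05,-0.04,-0.02],"twist":0.97},{"dp":[0.04,-0.04,-0.03],"twist":0.98},{"dp":[0.04,-0.04,-0.03],"twist":0.98},{"dp":[0.04,-0.05,-0.03],"twist":0.98},{"dp":[0.04,-0.04,-0.03],"twist":0.98},{"dp":[0.03,-0.05,-0.03],"twist":0.98},{"dp":[0.03,-0.06,-0.03],"twist":0.97},{"dp":[0.03,-0.05,-0.03],"twist":0.98},{"dp":[0.02,-0.05,-0.03],"twist":0.98},{"dp":[0.02,-0.06,-0.03],"twist":0.98},{"dp":[0.02,-0.06,-0.03],"twist":0.98},{"dp":[0.01,-0.06,-0.03],"twist":0.98},{"dp":[0.0,-0.06,-0.03],"twist":0.97},{"dp":[0.01,-0.06,-0.03],"twist":0.98}]
end [0.5598 0.2559 0.1201] -0.1118
```

View pics/w13.png

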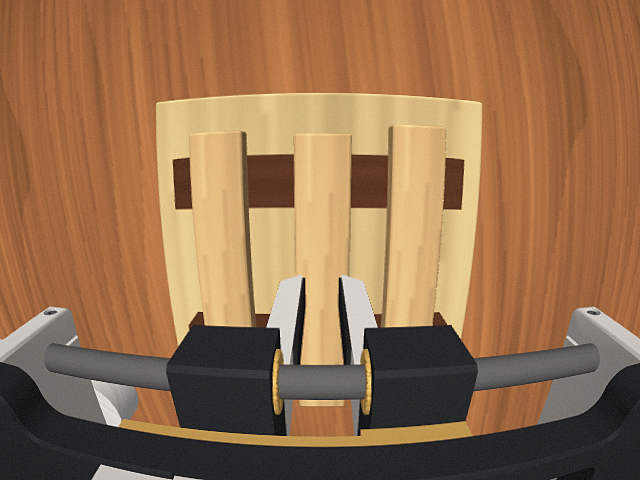

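Request:
step_arm --deltas '[{"dp": [0,0,0],"twist": 0},{"dp": [0,0,0],"twist": 0}]'

```text
time_s: 25.05
ee_pos: [0.5548, 0.2009, 0.0229]
eef_rot: [-3.142, -0.0, 1.459]
force: [0.7, 0.5, 0.8]
grip_width: 0.0004
grip_force: 0.0
```

Run:
```python
from h import *
o,im,d=wrist("w14"); print(o["time_s"],o["ee_pos"],o["qpos"],o["force"],o["grip_width"],o["grip_force"]); layer(o,d,.041,.056)
a=cv2.resize(im[240:440,200:440],None,fx=1.6,fy=1.6)
f=ctrl.camera("scene"); b=cv2.resize(f[0][180:340,320:480],(320,320)); w=np.zeros((320,704,3),np.uint8); w[:,:384]=a;w[:,384:]=b
cv2.imwrite("pics/c14.png",w[:,:,::-1])
```

```text
25.05 [0.55479491 0.20090712 0.02290168] [2.85358978e-01 5.57393231e-01 1.54680082e+00 2.64662576e-05
 1.03745142e+00 3.97090259e-01] [0.65560732 0.53988171 0.84311697] 0.0004108063591941649 0.0
layer 10639 [606.9 221. ] [118.8  28.7] 83.63 z 0.0456 tilt deg [ 0.73 -0.06]
layer 10366 [505.7 227.8] [121.9  28.8] 83.9 z 0.0456 tilt deg [-0.74  0.13]
layer 8266 [560.8 242.1] [77.1 28.5] 83.43 z 0.0456 tilt deg [-0.17 -0.58]
```

View pics/c14.png

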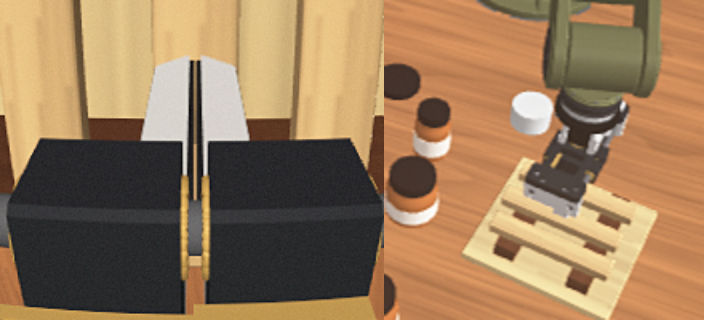

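Run:
```python
from h import *
np.set_printoptions(precision=4,suppress=True)
for n in("w13","w14","w12"):
    f=np.load(n+".npz"); o={"ee_pos":f["pos"],"eef_rot":f["rot"]}; P,u,v=wpts(f["d"],o); Rm=R.from_euler("xyz",o["eef_rot"]).as_matrix(); T=(P-o["ee_pos"])@Rm
    for px in((309,281),(309,285),(309,290),(330,281),(330,290),(297,283),(297,290),(345,283)):
        k=(u==px[0])&(v==px[1]); print(n,px,f["im"][px[1],px[0]],"world",P[k],"tool",T[k])
```

```text
w13 (309, 281) [235 199 138] world [[0.5501 0.206  0.045 ]] tool [[ 0.0045 -0.0053 -0.0221]]
w13 (309, 285) [232 197 135] world [[0.5498 0.204  0.0458]] tool [[ 0.0026 -0.0053 -0.0229]]
w13 (309, 290) [235 199 136] world [[0.5495 0.2011 0.0454]] tool [[-0.0004 -0.0053 -0.0225]]
w13 (330, 281) [223 183 127] world [[0.5609 0.2045 0.0445]] tool [[ 0.0043  0.0057 -0.0216]]
w13 (330, 290) [221 179 123] world [[0.5604 0.1999 0.0454]] tool [[-0.0004  0.0057 -0.0225]]
w13 (297, 283) [217 214 206] world [[0.5453 0.211  0.0595]] tool [[ 0.009  -0.0106 -0.0366]]
w13 (297, 290) [217 213 205] world [[0.5458 0.2106 0.0677]] tool [[ 0.0087 -0.0101 -0.0448]]
w13 (345, 283) [216 211 206] world [[0.5683 0.2081 0.0586]] tool [[ 0.0087  0.0126 -0.0357]]
w14 (309, 281) [217 213 205] world [[0.5509 0.2102 0.0562]] tool [[ 0.0088 -0.0049 -0.0333]]
w14 (309, 285) [219 214 207] world [[0.5512 0.2105 0.0624]] tool [[ 0.0091 -0.0047 -0.0395]]
w14 (309, 290) [220 215 209] world [[0.5513 0.2102 0.0681]] tool [[ 0.0089 -0.0045 -0.0452]]
w14 (330, 281) [211 209 203] world [[0.5612 0.2091 0.0563]] tool [[ 0.0088  0
[... 431 characters left out ...]
 0.2131 0.0463]] tool [[ 0.0057 -0.0052 -0.0253]]
w12 (309, 285) [234 197 137] world [[0.5508 0.2116 0.048 ]] tool [[ 0.0042 -0.0051 -0.0271]]
w12 (309, 290) [234 200 137] world [[0.5504 0.2087 0.0477]] tool [[ 0.0013 -0.0052 -0.0268]]
w12 (330, 281) [222 180 128] world [[0.5616 0.2126 0.048 ]] tool [[ 0.0064  0.0056 -0.0271]]
w12 (330, 290) [215 174 118] world [[0.5611 0.2076 0.0478]] tool [[ 0.0014  0.0056 -0.0269]]
w12 (297, 283) [233 194 133] world [[0.5448 0.2132 0.0477]] tool [[ 0.0052 -0.0113 -0.0268]]
w12 (297, 290) [233 194 131] world [[0.5442 0.2093 0.0474]] tool [[ 0.0012 -0.0114 -0.0265]]
w12 (345, 283) [209 169 112] world [[0.5691 0.2105 0.0477]] tool [[ 0.0052  0.0132 -0.0268]]
```

Request:
step_arm --deltas '[{"dp": [0,0,0],"twist": 0},{"dp": [0,0,0],"twist": 0},{"dp": [0,0,0],"twist": 0},{"dp": [0,0,0],"twist": 0},{"dp": [0,0,0.1],"twist": 0},{"dp": [0,0,0],"twist": 0}]' --gripper 0

```text
time_s: 25.75
ee_pos: [0.5545, 0.2008, 0.0183]
eef_rot: [-3.141, 0.0, 1.459]
force: [-0.2, -0.2, 0.0]
grip_width: 0.0447
grip_force: 0.0
```

Run:
```python
from h import *
o,im,d=wrist("w15"); print(o["time_s"],o["ee_pos"],o["force"],o["grip_width"],o["grip_force"]); layer(o,d,.041,.056)
```

```text
25.75 [0.55450006 0.20076608 0.01830953] [-0.22584779 -0.2349561   0.0117549 ] 0.04470626934182062 0.0
layer 10300 [601.4 225.9] [110.3  40.6] 83.72 z 0.0456 tilt deg [-0.96 -0.13]
layer 9956 [506.6 234.9] [107.8  28.5] 83.85 z 0.0455 tilt deg [-0.75  0.07]
layer 12835 [558.1 218. ] [125.   28.6] 83.61 z 0.0456 tilt deg [0.03 0.01]
layer 280 [531.8 205.8] [ 9.4 21.6] 27.89 z 0.0503 tilt deg [-22.63  -1.36]
layer 511 [547.9 126.4] [ 9.9 28. ] 84.18 z 0.0456 tilt deg [0.2  2.71]
```

Request:
step_arm --deltas '[{"dp": [0,0,0.02],"twist": 0},{"dp": [0,0,0],"twist": 0},{"dp": [0,0,0],"twist": 0},{"dp": [0,0,0],"twist": 0}]' --gripper -1 --squeeze 20

```text
time_s: 26.2
ee_pos: [0.5548, 0.2009, 0.0182]
eef_rot: [-3.142, -0.0, 1.459]
force: [-0.4, 0.7, -0.1]
grip_width: 0.0275
grip_force: 20.0
```

Request:
step_arm --deltas '[{"dp": [0,0,-0.2],"twist": 0},{"dp": [0,0,-0.6],"twist": 0},{"dp": [0,0,-0.8],"twist": 0},{"dp": [0,0,-0.4],"twist": 0},{"dp": [0.06,0,0],"twist": 0.98},{"dp": [0.06,-0.01,0],"twist": 0.98},{"dp": [0.06,-0.01,0],"twist": 0.98},{"dp": [0.06,-0.01,0],"twist": 0.97},{"dp": [0.05,-0.02,0],"twist": 0.98},{"dp": [0.06,-0.02,0],"twist": 0.98},{"dp": [0.06,-0.02,0],"twist": 0.98},{"dp": [0.05,-0.03,0],"twist": 0.98}]'

```text
time_s: 27.4
ee_pos: [0.5568, 0.2201, 0.0988]
eef_rot: [3.141, -0.0, 0.91]
force: [-0.1, 0.1, 0.1]
grip_width: 0.0273
grip_force: 20.0
```

Request:
step_arm --deltas '[{"dp": [0.05,-0.03,0],"twist": 0.98},{"dp": [0.05,-0.04,0],"twist": 0.97},{"dp": [0.04,-0.04,0],"twist": 0.98},{"dp": [0.04,-0.04,0],"twist": 0.98},{"dp": [0.04,-0.05,0],"twist": 0.98},{"dp": [0.04,-0.04,0],"twist": 0.98},{"dp": [0.03,-0.05,0],"twist": 0.98},{"dp": [0.03,-0.06,0],"twist": 0.97},{"dp": [0.03,-0.05,0],"twist": 0.98},{"dp": [0.02,-0.05,0],"twist": 0.98},{"dp": [0.02,-0.06,0],"twist": 0.98},{"dp": [0.02,-0.06,0],"twist": 0.98}]'

```text
time_s: 28.6
ee_pos: [0.5593, 0.2487, 0.0988]
eef_rot: [-3.141, -0.0, 0.09]
force: [0.1, -1.4, -1.0]
grip_width: 0.0277
grip_force: 20.0
```

Request:
step_arm --deltas '[{"dp": [0.01,-0.06,0],"twist": 0.98},{"dp": [0,-0.06,0],"twist": 0.97},{"dp": [0.01,-0.06,0],"twist": 0.98},{"dp": [0,0,0],"twist": 0},{"dp": [0,0,0],"twist": 0}]'

```text
time_s: 29.1
ee_pos: [0.5599, 0.2558, 0.0985]
eef_rot: [-3.141, -0.0, -0.11]
force: [0.5, -1.1, -0.9]
grip_width: 0.0276
grip_force: 20.0
```

Run:
```python
from h import *
o,im,d=wrist("w16"); print(o["time_s"],o["ee_pos"],o["eef_rot"],o["force"],o["grip_width"],o["grip_force"]); held(o,im,d)
layer(o,d,.041,.05); layer(o,d,.007,.017);layer(o,d,.11,.15)
```

```text
29.1 [0.55985611 0.25581415 0.0985438 ] [-3.14147872e+00 -2.84219116e-04 -1.09697208e-01] [ 0.48848148 -1.05711403 -0.87291862] 0.027605589372548086 19.999647438526154
held 12842 [0.5802 0.2529 0.126 ] yaw -0.1114 slope -0.01 [0.1183 0.0267] in tool [ 0.0205  0.0007 -0.0274] x range -0.043 0.0817
layer 5639 [602.3 175.4] [108.8  28.6] 83.96 z 0.0456 tilt deg [-0.49  0.11]
layer 602 [612.9 274.6] [10.8 27.5] 83.2 z 0.0456 tilt deg [-0.11 -2.14]
layer 2925 [501.9 172.2] [87.1 27.8] 81.57 z 0.0455 tilt deg [-1.66  0.2 ]
layer 11739 [581.8 203.1] [200.7 144.9] 83.82 z 0.0116 tilt deg [-0.02  0.02]
layer 2348 [540.7 121.2] [27.9 90. ] 83.68 z 0.0116 tilt deg [0.08 0.43]
layer 6378 [546.9 201.8] [63.1 78. ] 83.31 z 0.0116 tilt deg [-0.02 -0.27]
layer 13988 [579.  251.4] [ 51.  126.4] 73.79 z 0.126 tilt deg [-0.8  -0.03]
layer 554 [487.5 263.2] [28.  11.3] 82.03 z 0.126 tilt deg [ 2.59 -0.54]
```

Request:
step_arm --deltas '[{"dp": [-0.05,-0.02,0.5],"twist": 0},{"dp": [0,0,0.5],"twist": 0},{"dp": [0,0,0.3],"twist": 0},{"dp": [0,0,0.2],"twist": 0},{"dp": [0,0,0.08],"twist": 0},{"dp": [0,0,0.03],"twist": 0},{"dp": [0,0,0],"twist": 0},{"dp": [0,0,0],"twist": 0}]'

```text
time_s: 29.95
ee_pos: [0.5583, 0.2569, 0.0344]
eef_rot: [-3.141, -0.001, -0.112]
force: [-0.4, 0.8, -0.6]
grip_width: 0.0274
grip_force: 20.0
```

Request:
step_arm --deltas '[{"dp": [0,0,0],"twist": 0},{"dp": [0,0,0],"twist": 0},{"dp": [0,0,0],"twist": 0},{"dp": [0,0,-0.3],"twist": 0},{"dp": [0,0,-0.8],"twist": 0},{"dp": [0,0,-0.9],"twist": 0},{"dp": [0,0,-0.9],"twist": 0},{"dp": [0,0,-0.9],"twist": 0},{"dp": [0,0,-0.8],"twist": 0},{"dp": [0,0,-0.3],"twist": 0},{"dp": [0,0,0],"twist": 0},{"dp": [0,0,0],"twist": 0}]' --gripper -0.1

```text
time_s: 31.15
ee_pos: [0.5575, 0.2567, 0.2283]
eef_rot: [3.141, 0.002, -0.112]
force: [1.2, 0.3, -0.9]
grip_width: 0.0421
grip_force: 0.0
```

Run:
```python
from h import *
o,im,d=wrist("w17"); print(o["time_s"],o["ee_pos"],o["eef_rot"],o["force"],o["grip_width"],o["grip_force"])
layer(o,d,.055,.07); layer(o,d,.041,.05)
plan(o,[.5873,-.3467,.225],.2535,18)
```

```text
31.15 [0.55751514 0.25668046 0.22830198] [ 3.14071068e+00  1.65712728e-03 -1.11773000e-01] [ 1.24001258  0.28704264 -0.94456313] 0.04214169919840054 0.0
layer 4027 [559.9 256.1] [ 27.6 158.8] 83.49 z 0.0596 tilt deg [ 0.02 -0.02]
layer 387 [613.  272.2] [14.8 26.3] 83.18 z 0.0455 tilt deg [-0.22 -1.39]
layer 2777 [602.7 178.6] [115.9  27.7] 83.68 z 0.0455 tilt deg [0.24 0.03]
layer 2493 [502.  188.8] [118.5  28.3] 84.24 z 0.0455 tilt deg [-0.76  0.11]
layer 275 [511.7 282. ] [12.3 28.3] 82.98 z 0.0454 tilt deg [-0.96 -1.95]
18 [{"dp":[0.13,0.83,0.0],"twist":-0.29},{"dp":[0.12,0.83,0.01],"twist":-0.29},{"dp":[0.1,0.83,0.0],"twist":-0.29},{"dp":[0.09,0.84,0.01],"twist":-0.29},{"dp":[0.06,0.83,0.0],"twist":-0.29},{"dp":[0.05,0.84,0.01],"twist":-0.29},{"dp":[0.04,0.84,0.0],"twist":-0.29},{"dp":[0.01,0.84,0.01],"twist":-0.3},{"dp":[0.0,0.84,0.0],"twist":-0.29},{"dp":[-0.02,0.84,0.01],"twist":-0.29},{"dp":[-0.03,0.83,0.0],"twist":-0.29},{"dp":[-0.05,0.84,0.01],"twist":-0.29},{"dp":[-0.07,0.84,0.0],"twist":-0.29},{"dp":[-0.09,0.83,0.0],"twist":-0.29},{"dp":[-0.1,0.84,0.01],"twist":-0.29},{"dp":[-0.12,0.83,0.0],"twist":-0.29},{"dp":[-0.14,0.82,0.01],"twist":-0.29},{"dp":[-0.15,0.83,0.0],"twist":-0.29}]
end [ 0.5873 -0.3467  0.2251] 0.2533
```

Request:
step_arm --deltas '[{"dp": [0.13,0.83,0],"twist": -0.29},{"dp": [0.12,0.83,0],"twist": -0.29},{"dp": [0.1,0.83,0],"twist": -0.29},{"dp": [0.09,0.84,0],"twist": -0.29},{"dp": [0.06,0.83,0],"twist": -0.29},{"dp": [0.05,0.84,0],"twist": -0.29},{"dp": [0.04,0.84,0],"twist": -0.29},{"dp": [0.01,0.84,0],"twist": -0.3},{"dp": [0,0.84,0],"twist": -0.29},{"dp": [-0.02,0.84,0],"twist": -0.29},{"dp": [-0.03,0.83,0],"twist": -0.29},{"dp": [-0.05,0.84,0],"twist": -0.29}]' --gripper 0.3

```text
time_s: 32.4
ee_pos: [0.5773, -0.1465, 0.228]
eef_rot: [-3.14, 0.002, 0.133]
force: [-0.0, -0.1, -0.3]
grip_width: 0.0609
grip_force: 0.0
```

Request:
step_arm --deltas '[{"dp": [-0.07,0.84,0],"twist": -0.29},{"dp": [-0.09,0.83,0],"twist": -0.29},{"dp": [-0.1,0.84,0],"twist": -0.29},{"dp": [-0.12,0.83,0],"twist": -0.29},{"dp": [-0.14,0.82,0],"twist": -0.29},{"dp": [-0.15,0.83,0],"twist": -0.29},{"dp": [0,0,0],"twist": 0},{"dp": [0,0,0],"twist": 0},{"dp": [0,0,0],"twist": 0}]'

```text
time_s: 33.3
ee_pos: [0.5877, -0.3456, 0.2289]
eef_rot: [-3.14, 0.001, 0.254]
force: [1.0, -0.1, -0.4]
grip_width: 0.0609
grip_force: 0.0
```

Run:
```python
from h import *
o,im,d=wrist("w18"); print(o["time_s"],o["ee_pos"],o["eef_rot"],o["grip_width"]); rackslats(o,im,d)
plan(o,[.5873,-.3467,.089],.2535,6)
```

```text
33.3 [ 0.58774658 -0.34563477  0.22889255] [-3.14047895e+00  8.76907705e-04  2.53844538e-01] 0.06091891730054658
slat 3971 [ 0.5932 -0.3464  0.1188] ctr [ 0.5874 -0.3479] yaw 0.2524 [0.136 0.026]
6 [{"dp":[0.0,0.0,0.58],"twist":0.0},{"dp":[-0.01,0.01,0.59],"twist":0.0},{"dp":[0.0,0.0,0.58],"twist":0.0},{"dp":[0.0,0.01,0.58],"twist":0.0},{"dp":[0.0,0.0,0.58],"twist":0.0},{"dp":[-0.01,0.0,0.59],"twist":0.0}]
end [ 0.5872 -0.3466  0.0889] 0.2538
```

Request:
step_arm --deltas '[{"dp": [-0.02,0.04,0.9],"twist": 0},{"dp": [0,0,0.9],"twist": 0},{"dp": [0,0,0.9],"twist": 0},{"dp": [0,0,0.5],"twist": 0},{"dp": [0,0,0.3],"twist": 0},{"dp": [0,0,0],"twist": 0},{"dp": [0,0,0],"twist": 0}]'

```text
time_s: 34.05
ee_pos: [0.5879, -0.3483, 0.0911]
eef_rot: [3.14, -0.001, 0.254]
force: [-0.5, 0.1, 0.2]
grip_width: 0.0609
grip_force: 0.0
```

Request:
step_arm --deltas '[{"dp": [0,0,0],"twist": 0},{"dp": [0,0,0],"twist": 0},{"dp": [0,0,0],"twist": 0},{"dp": [0,0,0],"twist": 0},{"dp": [0,0,0],"twist": 0}]' --gripper -1 --squeeze 25

```text
time_s: 34.55
ee_pos: [0.5874, -0.3484, 0.0899]
eef_rot: [3.141, -0.0, 0.253]
force: [0.4, -0.6, 0.3]
grip_width: 0.0266
grip_force: 25.0
```

Request:
step_arm --deltas '[{"dp": [0.31,0,-0.22],"twist": 0},{"dp": [0.31,0,-0.22],"twist": 0},{"dp": [0.31,0,-0.22],"twist": 0},{"dp": [0.2,0,-0.14],"twist": 0},{"dp": [0.2,0,-0.6],"twist": 0},{"dp": [0.4,0,-0.8],"twist": 0},{"dp": [0.4,0,-0.4],"twist": 0},{"dp": [0.3,0,0],"twist": 0},{"dp": [0,0,0],"twist": 0},{"dp": [0,0,0],"twist": 0}]'

```text
time_s: 35.55
ee_pos: [0.681, -0.3239, 0.1927]
eef_rot: [-3.141, 0.001, 0.253]
force: [1.3, 0.1, -0.6]
grip_width: 0.0272
grip_force: 25.0
```

Run:
```python
from h import *
o,im,d=wrist("w19"); print(o["time_s"],o["ee_pos"],o["eef_rot"],o["grip_width"]); held(o,im,d)
P,u,v=wpts(d,o); C=cv2.cvtColor(im,cv2.COLOR_RGB2HSV)[v,u]; q=P-o["ee_pos"]; T=q@R.from_euler("xyz",o["eef_rot"]).as_matrix()
k=(C[:,0]>100)&(C[:,0]<130)&(C[:,1]>120)&(T[:,0]<.0)&(P[:,2]>.12)&(P[:,2]<.16); print(k.sum(),"bar tool x",np.percentile(T[k,0],[5,50,95]),"z",np.percentile(P[k,2],[5,50,95]))
```

```text
35.55 [ 0.68104042 -0.32393395  0.1927303 ] [-3.14065905e+00  1.13070696e-03  2.53449975e-01] 0.027243088700738473
held 11358 [ 0.6842 -0.3242  0.2194] yaw 0.2385 slope 34.88 [0.144  0.0264] in tool [ 0.003   0.001  -0.0266] x range -0.0636 0.0693
3304 bar tool x [-0.04357092 -0.03319267 -0.0286124 ] z [0.13418921 0.13799043 0.14156795]
```

Request:
step_arm --deltas '[{"dp": [0,0,0.5],"twist": 0},{"dp": [0,0,0.35],"twist": 0},{"dp": [0,0,0.12],"twist": 0},{"dp": [0,0,0.12],"twist": 0},{"dp": [0,0,0.12],"twist": 0},{"dp": [0,0,0.12],"twist": 0},{"dp": [0,0,0.12],"twist": 0},{"dp": [0,0,0.08],"twist": 0},{"dp": [0,0,0],"twist": 0}]' --squeeze 8

```text
time_s: 36.5
ee_pos: [0.6814, -0.3239, 0.1321]
eef_rot: [-3.141, 0.0, 0.253]
force: [0.4, 0.2, 0.5]
grip_width: 0.0277
grip_force: 8.0
```

Run:
```python
from h import *
o,im,d=wrist("w20"); print(o["time_s"],o["ee_pos"],o["eef_rot"],o["force"],o["grip_width"]); held(o,im,d)
```

```text
36.5 [ 0.68140505 -0.32388279  0.13208744] [-3.14128595e+00  3.82414939e-04  2.53406939e-01] [0.35009826 0.21612838 0.51641981] 0.02771137580033554
held 12397 [ 0.697  -0.3209  0.1611] yaw 0.2554 slope 6.15 [0.1168 0.0267] in tool [ 0.0159  0.001  -0.029 ] x range -0.0468 0.0766
```

Request:
step_arm --deltas '[{"dp": [0,0,0.06],"twist": 0},{"dp": [0,0,0.03],"twist": 0},{"dp": [0,0,0],"twist": 0}]'

```text
time_s: 36.85
ee_pos: [0.6815, -0.3239, 0.1289]
eef_rot: [3.142, -0.0, 0.253]
force: [1.5, -0.7, 1.1]
grip_width: 0.0277
grip_force: 8.0
```

Run:
```python
from h import *
o,im,d=wrist("w21"); print(o["time_s"],o["ee_pos"],o["eef_rot"],o["force"],o["grip_width"]); held(o,im,d)
```

```text
36.85 [ 0.68153337 -0.32394706  0.12888874] [ 3.14154138e+00 -1.23550082e-04  2.53330423e-01] [ 1.48531043 -0.65760011  1.08415481] 0.02765698913466163
held 12223 [ 0.6985 -0.3206  0.157 ] yaw 0.2556 slope 1.53 [0.1139 0.0266] in tool [ 0.0173  0.001  -0.0281] x range -0.0437 0.0761
```

Request:
step_arm --deltas '[{"dp": [0,0,0.03],"twist": 0},{"dp": [0,0,0],"twist": 0}]'

```text
time_s: 37.1
ee_pos: [0.6815, -0.3239, 0.1277]
eef_rot: [3.142, -0.0, 0.253]
force: [0.8, 0.1, 1.6]
grip_width: 0.028
grip_force: 8.0
```

Request:
step_arm --deltas '[{"dp": [0,0,0],"twist": 0},{"dp": [0,0,-0.4],"twist": 0},{"dp": [0,0,-0.8],"twist": 0},{"dp": [0,0,-0.4],"twist": 0},{"dp": [0,0,0],"twist": 0}]' --squeeze 20

```text
time_s: 37.6
ee_pos: [0.682, -0.3244, 0.1944]
eef_rot: [3.139, -0.003, 0.253]
force: [0.8, -0.7, -0.1]
grip_width: 0.0276
grip_force: 20.0
```

Run:
```python
from h import *
o,im,d=wrist("w22"); print(o["time_s"],o["ee_pos"],o["eef_rot"],o["force"],o["grip_width"]); held(o,im,d)
plan(o,[.553,.1569,.18],-.112,18)
```

```text
37.6 [ 0.68200538 -0.32438688  0.19442564] [ 3.13885707e+00 -2.70958191e-03  2.53198359e-01] [ 0.82437209 -0.74810835 -0.12879966] 0.027550386047788027
held 12192 [ 0.6991 -0.321   0.2224] yaw 0.2553 slope 0.88 [0.1134 0.0266] in tool [ 0.0175  0.0011 -0.0279] x range -0.0434 0.0761
18 [{"dp":[-0.01,-0.69,0.02],"twist":0.29},{"dp":[-0.02,-0.69,0.02],"twist":0.29},{"dp":[-0.03,-0.7,0.02],"twist":0.29},{"dp":[-0.05,-0.69,0.02],"twist":0.29},{"dp":[-0.06,-0.68,0.02],"twist":0.29},{"dp":[-0.08,-0.69,0.02],"twist":0.29},{"dp":[-0.09,-0.69,0.02],"twist":0.29},{"dp":[-0.1,-0.68,0.02],"twist":0.29},{"dp":[-0.12,-0.69,0.02],"twist":0.3},{"dp":[-0.13,-0.67,0.02],"twist":0.29},{"dp":[-0.14,-0.68,0.02],"twist":0.29},{"dp":[-0.16,-0.67,0.02],"twist":0.29},{"dp":[-0.18,-0.67,0.02],"twist":0.29},{"dp":[-0.18,-0.67,0.02],"twist":0.29},{"dp":[-0.2,-0.66,0.02],"twist":0.29},{"dp":[-0.22,-0.66,0.02],"twist":0.29},{"dp":[-0.22,-0.66,0.02],"twist":0.29},{"dp":[-0.24,-0.65,0.02],"twist":0.29}]
end [0.5531 0.1571 0.18  ] -0.1119
```

Request:
step_arm --deltas '[{"dp": [-0.01,-0.69,0.02],"twist": 0.29},{"dp": [-0.02,-0.69,0.02],"twist": 0.29},{"dp": [-0.03,-0.7,0.02],"twist": 0.29},{"dp": [-0.05,-0.69,0.02],"twist": 0.29},{"dp": [-0.06,-0.68,0.02],"twist": 0.29},{"dp": [-0.08,-0.69,0.02],"twist": 0.29},{"dp": [-0.09,-0.69,0.02],"twist": 0.29},{"dp": [-0.1,-0.68,0.02],"twist": 0.29},{"dp": [-0.12,-0.69,0.02],"twist": 0.3},{"dp": [-0.13,-0.67,0.02],"twist": 0.29},{"dp": [-0.14,-0.68,0.02],"twist": 0.29},{"dp": [-0.16,-0.67,0.02],"twist": 0.29}]'

```text
time_s: 38.85
ee_pos: [0.5943, -0.0022, 0.1802]
eef_rot: [-3.141, 0.003, 0.009]
force: [1.1, 0.2, 0.0]
grip_width: 0.0273
grip_force: 20.0
```

Request:
step_arm --deltas '[{"dp": [-0.18,-0.67,0.02],"twist": 0.29},{"dp": [-0.18,-0.67,0.02],"twist": 0.29},{"dp": [-0.2,-0.66,0.02],"twist": 0.29},{"dp": [-0.22,-0.66,0.02],"twist": 0.29},{"dp": [-0.22,-0.66,0.02],"twist": 0.29},{"dp": [-0.24,-0.65,0.02],"twist": 0.29},{"dp": [0,0,0.5],"twist": 0},{"dp": [0,0,0.8],"twist": 0},{"dp": [0,0,0.6],"twist": 0},{"dp": [0,0,0.2],"twist": 0},{"dp": [0,0,0],"twist": 0},{"dp": [0,0,0],"twist": 0}]'

```text
time_s: 40.05
ee_pos: [0.5528, 0.1575, 0.0941]
eef_rot: [-3.141, -0.001, -0.112]
force: [-0.4, 1.0, -0.4]
grip_width: 0.0272
grip_force: 20.0
```

Run:
```python
from h import *
o,im,d=wrist("w23"); print(o["time_s"],o["ee_pos"],o["eef_rot"],o["force"],o["grip_width"]); held(o,im,d)
layer(o,d,.055,.069); layer(o,d,.041,.05)
```

```text
40.05 [0.55280388 0.15746538 0.0940527 ] [-3.14139527e+00 -6.75974635e-04 -1.11885217e-01] [-0.39266316  1.03887514 -0.37238996] 0.02722383607297904
held 12225 [0.5704 0.1548 0.1221] yaw -0.1113 slope 0.77 [0.1134 0.0267] in tool [ 0.0178  0.0006 -0.028 ] x range -0.0431 0.0764
layer 6495 [575.8 253.9] [ 28.9 127.8] 83.35 z 0.0596 tilt deg [0.15 1.44]
layer 3742 [605.2 204.4] [66.4 28.5] 83.72 z 0.0456 tilt deg [-0.    0.21]
layer 611 [597.3 126.5] [10.7 27.1] 84.92 z 0.0456 tilt deg [-0.25  1.73]
layer 407 [612.8 275.1] [10.2 27.8] 83.12 z 0.0456 tilt deg [-0.35 -2.04]
layer 165 [514.8 284.2] [ 7.1 22.5] 82.98 z 0.0456 tilt deg [-1.67 -3.26]
layer 1100 [510.9 229. ] [39.3 20.9] 80.87 z 0.0455 tilt deg [-3.67  0.99]
```

Request:
step_arm --deltas '[{"dp": [0,0.02,0.5],"twist": 0},{"dp": [0,0,0.45],"twist": 0},{"dp": [0,0,0.3],"twist": 0},{"dp": [0,0,0.15],"twist": 0},{"dp": [0,0,0.08],"twist": 0},{"dp": [0,0,0.03],"twist": 0},{"dp": [0,0,0],"twist": 0},{"dp": [0,0,0],"twist": 0}]'

```text
time_s: 40.9
ee_pos: [0.5527, 0.1568, 0.0335]
eef_rot: [-3.141, -0.001, -0.112]
force: [0.8, 0.1, -1.2]
grip_width: 0.0277
grip_force: 20.0
```

Request:
step_arm --deltas '[{"dp": [0,0,0],"twist": 0},{"dp": [0,0,0],"twist": 0},{"dp": [0,0,0],"twist": 0},{"dp": [0,0,-0.3],"twist": 0},{"dp": [0,0,-0.8],"twist": 0},{"dp": [0,0,-0.9],"twist": 0},{"dp": [0,0,-0.9],"twist": 0},{"dp": [0,0,-0.9],"twist": 0},{"dp": [0,0,-0.8],"twist": 0},{"dp": [0,0,-0.3],"twist": 0},{"dp": [0,0,0],"twist": 0},{"dp": [0,0,0],"twist": 0}]' --gripper -0.1

```text
time_s: 42.1
ee_pos: [0.552, 0.1566, 0.2276]
eef_rot: [3.141, 0.002, -0.112]
force: [-0.8, -0.3, -0.5]
grip_width: 0.0421
grip_force: 0.0
```

Run:
```python
from h import *
o,im,d=wrist("w24"); print(o["time_s"],o["ee_pos"],o["eef_rot"],o["force"],o["grip_width"],o["grip_force"])
layer(o,d,.055,.07); layer(o,d,.041,.05); layer(o,d,.007,.017)
```

```text
42.1 [0.55195883 0.15658038 0.22758651] [ 3.14103223e+00  1.67967619e-03 -1.11784429e-01] [-0.76244941 -0.32501807 -0.53709025] 0.04213430147691303 0.0
layer 4030 [549.  156.5] [ 27.5 159.4] 83.65 z 0.0596 tilt deg [0.02 0.1 ]
layer 3846 [560.2 255.8] [ 29.2 159.6] 83.38 z 0.0596 tilt deg [0.11 1.02]
layer 1805 [605.2 201.3] [72.1 27.5] 82.87 z 0.0457 tilt deg [-0.26  0.06]
layer 371 [597.5 129.4] [14.8 26.3] 83.72 z 0.0457 tilt deg [0.14 0.82]
layer 256 [613.2 273.8] [12.2 27.9] 87.18 z 0.0456 tilt deg [-0.34 -2.83]
layer 160 [512.  283.8] [ 8.7 27.6] 85.65 z 0.0456 tilt deg [-0.55 -2.95]
layer 1633 [504.7 212.5] [72.6 29.1] 82.95 z 0.0456 tilt deg [-1.18  0.13]
layer 433 [495.9 138.4] [17.8 29.1] 84.65 z 0.0455 tilt deg [-0.99  0.78]
layer 9338 [554.2 206. ] [200.5 199.9] 83.69 z 0.0116 tilt deg [0.   0.05]
layer 3906 [549.8 207.9] [70.9 76.7] 84.16 z 0.0117 tilt deg [0.07 0.15]
layer 477 [464.6 198.7] [33.  23.4] 82.86 z 0.0116 tilt deg [ 0.39 -0.13]
```

View pics/w24.png

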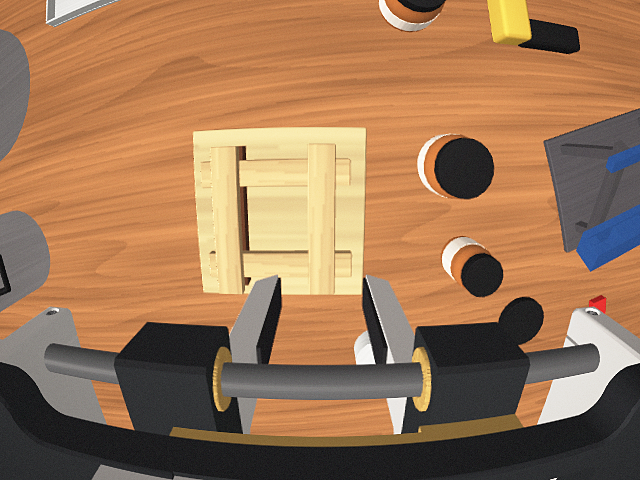

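The picture shows the stand complete at columns 193–366: top slats at columns 228 and 322 lying square over the rails. Both measure flat at 60 mm and within about 1 mm of their places, and the jars stand where they were.

```bash
python3 -c "
from station import ctrl
print(ctrl.hand_in())"
```

```text
the job is handed in; nothing more can be done
None
```

The cooling stand is finished and handed in at about 42 s of the 70 s allowed. The second layer went in first, then the two top slats, all flat. By the wrist camera each measures within about 1 mm of its place, and the robot is clear of everything.

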